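# Clear the solder bench: brush into the tool cup, parts box onto the pile

## Robot

A 6-joint arm with a two-finger parallel gripper is mounted at the origin on the work surface. World frame = base frame: x ahead of the robot, y to its left, z up, the work surface at z = 0. Lengths are in m, angles in degrees, forces in N, time in s.
With the tool pointing down it reaches from about 0.35 to 0.975 m from the base axis. Payload 7.1 kg.
Tool frame: the origin (TCP) lies on the centre line of the jaws, within the pads' length; the fingertips stand 17 mm ahead of it and the grasp point (between the pads) lies 2 mm behind it; z points along the fingers, x is the direction in which the jaws open and shut, and the axes are right-handed (so a half turn about z gives the same grasp; the last joint's range is limited). The gripper opens to 88 mm and grips with 3 to 60 N. Pads are 20 mm wide; open, the fingers measure 115 mm over their backs; the gripper's body (75 mm by 178 mm) begins 61 mm behind the grasp point.
Start: joints at [-69.328, 24.242, 93.386, -0, 62.372, -1.089], TCP at [0.232, -0.58, 0.24] pointing down, gripper open.
Joint ranges: [-172.04, 172.04], [-51.8, 120.97], [4.93, 147.93], [-75.15, 255.16], [6.16, 154.13], [-145.62, 145.62]. Speed limits (degrees/s): [136.94, 136.94, 172.46, 180, 180, 180].

## Interface

Orientations are given as a 3x3 rotation matrix whose columns are the frame's x, y, z axes.
In Python, from station import telemetry, optics, ctrl gives the robot as it stands.
- The arm moves only by the tool jog_arm, never from a script. Its argument "increments" is a list of rows, each an object of numbers: "tx", "ty", "tz": the shift along the tool's x, y, z in mm; "twist": the turn about the tool's z in rad. A call has 1 to 20 rows; each row is the pose to reach, as a shift and turn from the pose commanded when the call began, along the tool's axes at that moment; what a row does not reach only later rows make up. A row lasts 1/8 s, in which the tool goes at most 62.5 mm and 10.7 degrees, less where a joint would pass 70% of its speed; a pose out of reach is approached as far as the arm can. A call with a gripper value outside its range is refused whole. "fingers" is the finger opening in mm, from 0 to 87.8, set as the call begins (left out, the last holds). The fingers move at their own pace and stop on an object; "newtons" is the grip in N (left out, the last holds). Time passes only in rows, so rows that repeat a pose let the fingers close. It gives the time, the measured TCP pose, the force and the opening at its end, in the units of the state.
- telemetry.observe(): the state, without advancing time (a new reading comes with each control period).
- optics.camera(name): name is "scene" or "top" or "wrist"; returns (picture, depth): 384x512x3 uint8, red, green, blue; 384x512 float32, m along the optical axis (not along the pixel's ray), 0 where there is no reading.
- optics.camera_info(name): a dict with "vfov" (degrees; the focal length in pixels is half the picture's height over the tangent of half this angle, whatever the lens; pixels are square), "cx", "cy" (the principal point, pixels), "position" and "attitude" of the camera in the world. Camera axes: x right, y down, z forward; pixel columns grow to the right and rows downward; lengths in m; the calibration is good to about 2 mm. A picture is of the moment at which its call begins: read the wrist's pose just before it. camera_info takes no time and is no camera call; for the wrist camera it gives the pose at the moment of the call.
- ctrl.sign_off(): hands the job in, once; it reports no verdict.
The state is a dict: "clock": time; "joint_positions": joint angles; "dq": joint speeds; "effort": joint torques, N m; "tcp_pos": TCP position; "ee_rot": TCP orientation; "contact_force": force on the tool from outside, world axes, zero at the start; "wrist_torque": the same for the moment, N m; "opening": finger opening in m.
Only numpy, scipy, OpenCV 4.12 (cv2) and the standard library are available. Lean on these libraries where they do the work, as an engineer would, in place of code of your own. Each camera call takes 0.05 s, during which the arm holds its last target.

## Task

Clear this bench spot: lower the brush into the tool cup, bristles up, without dropping it in, so that it leans against the side of the rim that is straight away from the soldering iron. Put the parts box that the brush was lying on squarely on top of the two stacked boxes, set down rather than dropped. Keep the cup upright and leave the two boxes, the cup and everything else on the bench where they stand.

Things in the scene. Friction and masses are not known exactly. Their poses are not given: they have to be found in the camera images.
- brush: Wooden brush, 210 mm long, about 40 g, lying level across the parts box; its bristle end sticks out over the table. Origin at mid-length on the centre line; x runs along it to the bristles. Handle 11 x 11 mm from x = -105 to +68 mm, metal ferrule 14 wide x 11 thick to +84, stiff bristles 15 x 9 to +105. Balances near the origin, within 10 mm. The handle passes the box's long edge at x = +2 to +22 mm.
- brush_foot (a point): Middle of the plain handle end of the brush.
- brush_head (a point): Middle of the brush at the bristle tips.
- cup: Plain round steel tool cup, loose, empty, 0.4 kg: 80 mm outside diameter, 110 mm high, wall 3 mm (74 mm inside), bottom 8 mm thick (102 mm deep inside). Origin at the centre of its underside, z up; at the start its x axis points level, straight away from the soldering iron: the brush is to lean towards +x.
- cup_in (a point): Centre of the cup's inner floor, axes as the cup's.
- cup_rim (a point): Centre of the cup's mouth, level with the rim, axes as the cup's.
- box: The parts box to be stacked: flat closed box with grey base and white lid, 100 mm (its x) by 62 mm (its y) by 28 mm high, 120 g, the brush lying across it. Origin at the centre of its underside, z up. The lid is flat and nothing slots together.
- pile_low: Lower of two identical parts boxes (100 x 62 x 28 mm) stacked on the table. Origin at the centre of its underside.
- pile_top: Upper box of that pile (100 x 62 x 28 mm); its lid is 56 mm above the table. Origin at the centre of its underside, x along its 100 mm side; the third box goes on it, either way round.
- iron: Soldering iron stand, a bystander: dark steel base 95 x 75 x 18 mm with a cleaning pot and a cordless iron in a steel coil, handle up and leaning to the stand's -x, away from the cup; reaches 185 mm above the table and 120 mm to -x. Origin at the centre of the base's underside, 150 to 180 mm from the cup's.
- module: Electronic module: green circuit board on an aluminium plate 90 x 130 mm, 24 mm high in all. Origin at the centre of its underside. A bystander.
- spool: White solder spool, 58 mm diameter, 40 mm high, standing on its flange. Origin at the centre of its underside. A bystander.
- bin: Yellow open-front parts bin, 110 x 98 x 60 mm. Origin at the centre of its underside. A bystander.
There are look-alikes about, which are no part of the job. Leave any orange look-alike of the box alone. Leave any blue look-alike of the pile_top alone.

How it is judged:
By the outcome, as a careful person would: the job done as asked, in the order asked, and still so for the second after the job is handed in, with the robot touching nothing.
It also fails if it takes over 72 s, if anything falls off the work surface, if the arm or the gripper's body presses on something with over 40 N, if the wrist force passes 120 N, or if a joint passes its speed limit or range.

## Working session

There is one attempt and no reset: what is moved stays moved. The work goes in short steps, Python scripts to look and compute and a tool call to move; the robot and the scene stay as the last step left them, time stands still between calls to the robot, and variables do not carry over. Pictures are saved under pics/ and viewed, and the job is handed in when it is done.

Besides the shell and the picture viewer there is one more tool, called after "Request:" as a command line: name --argument value ..., lists and objects as JSON in quotes. jog_arm: Moves the arm, as the interface text tells. Its arguments: {"type":"object","properties":{"increments":{"type":"array"},"fingers":{"type":"number"},"newtons":{"type":"number"}},"required":["increments"]}

```bash
ls; mkdir -p pics; cat > h.py <<'E'
import numpy as np, cv2, json
from station import telemetry, optics, ctrl
def shot(name, tag):
    info=optics.camera_info(name); im,d=optics.camera(name)
    np.savez(f'pics/{tag}.npz',im=im,d=d,**{k:np.array(v) for k,v in info.items()})
    cv2.imwrite(f'pics/{tag}.png',im[:,:,::-1])
    return im,d,info
def load(tag):
    z=np.load(f'pics/{tag}.npz'); return z['im'],z['d'],{k:z[k] for k in ('vfov','cx','cy','position','attitude')}
def cloud(d,info):
    h,w=d.shape; f=h/2/np.tan(np.radians(float(info['vfov']))/2)
    v,u=np.mgrid[:h,:w]
    P=np.stack([(u-float(info['cx']))/f*d,(v-float(info['cy']))/f*d,d],-1)
    W=P@np.array(info['attitude']).T+np.array(info['position'])
    W[d<=0]=np.nan
    return W
E
python3 - <<'E'
from h import *
s=telemetry.observe(); print(s)
for n in('scene','top','wrist'):
    im,d,i=shot(n,n+'0'); print(n,i)
E
```

```text
pics
{'clock': 0.0, 'joint_positions': array([-6.93297282e+01,  2.42838402e+01,  9.34307791e+01, -8.41912862e-04,
        6.23744102e+01, -1.08935138e+00]), 'dq': array([ 0.11409681,  0.08554462,  0.02804416,  0.02357287, -0.03241182,
       -0.0650429 ]), 'effort': array([-1.48037168e-03, -5.44623899e+01, -2.73662657e+01,  6.41891523e-02,
        2.26791442e-02, -9.76007618e-05]), 'tcp_pos': array([ 0.23151982, -0.57996092,  0.23891262]), 'ee_rot': array([[ 3.70719333e-01, -9.28744778e-01, -5.60675916e-04],
       [-9.28743647e-01, -3.70719756e-01,  1.44923524e-03],
       [-1.55382330e-03, -1.65353262e-05, -9.99998793e-01]]), 'contact_force': array([ 0.38690266, -0.2906687 ,  0.30048277]), 'wrist_torque': array([-0.03582556, -0.00286223,  0.01985811]), 'opening': 0.08793490509288533}
scene {'vfov': 48.715778690064965, 'cx': 256.42299470539774, 'cy': 192.04035922405612, 'position': array([ 1.21594284, -0.59206644,  0.88789976]), 'attitude': array([[ 0.67618252,  0.48248384, -0.55676435],
       [ 0.73672679, -0.44620131,  0.50807286],
       [-0.00329204, -0.7537332 , -0.65717229]])}
top {'vfov': 44.722099492925594, 'cx': 249.41445583788834, 'cy': 178.8104164467198, 'position': array([ 0.45908549, -0.00505265,  1.72690992]), 'attitude': array([[ 0.0047891 , -0.99934825,  0.03577903],
       [-0.99998643, -0.00471258,  0.00222278],
       [-0.00205272, -0.03578918, -0.99935725]])}
wrist {'vfov': 68.73951463691371, 'cx': 257.79012674073005, 'cy': 188.55735596117364, 'position': array([ 0.30482266, -0.55158448,  0.3845095 ]), 'attitude': array([[ 0.36981925, -0.8904217 , -0.26529779],
       [-0.92910198, -0.354975  , -0.10374134],
       [-0.00180055,  0.28485425, -0.95856915]])}
```

View pics/scene0.png

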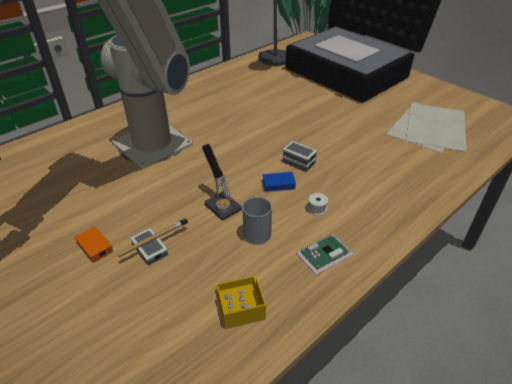

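View pics/top0.png

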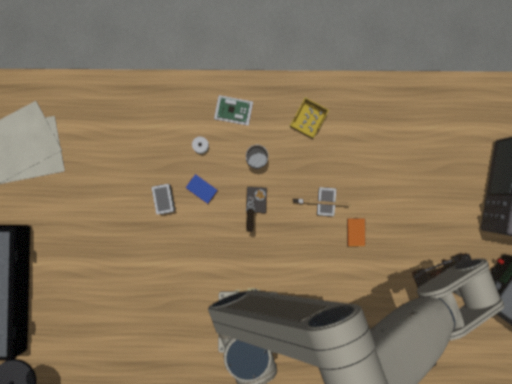

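View pics/wrist0.png

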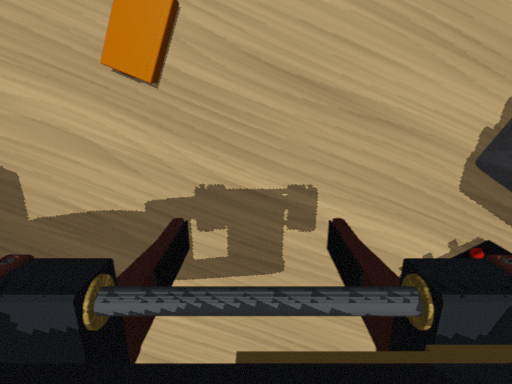

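The scene view shows:
- the grey and white box with the brush at (150,245), with the orange look-alike at (93,243)
- the white/grey pile of two at (299,155), with the blue look-alike at (279,181)
- the cup at (257,221) and the iron at (222,205)

The same things in the top view are box (327,202), orange (356,232), pile (163,200), blue (202,189), cup (257,158) and iron (257,200). Next is a closer crop and coarse positions.

```bash
python3 - <<'E'
from h import *
im,d,i=load('top0'); W=cloud(d,i)
c=im[90:250,140:380]; cv2.imwrite('pics/topcrop.png',cv2.resize(c[:,:,::-1],None,fx=3.3,fy=3.3,interpolation=cv2.INTER_CUBIC))
im2,d2,i2=load('scene0'); W2=cloud(d2,i2)
c=im2[140:340,70:370]; cv2.imwrite('pics/scenecrop.png',cv2.resize(c[:,:,::-1],None,fx=2.66,fy=2.66,interpolation=cv2.INTER_CUBIC))
print('table z',np.nanmedian(W[150:250,100:150,2]),np.nanmedian(W2[260:300,60:120,2]))
def rep(W,nm,boxpx,zlo,zhi):
    u0,v0,u1,v1=boxpx; P=W[v0:v1,u0:u1].reshape(-1,3); P=P[(P[:,2]>zlo)&(P[:,2]<zhi)]
    r=cv2.minAreaRect(P[:,:2].astype(np.float32)*1000)
    print(nm,len(P),P.mean(0).round(4),np.round(r[0],1),np.round(r[1],1),round(r[2],1),'zmed',np.median(P[:,2]).round(4))
rep(W,'box',(314,180,340,222),.02,.06)
rep(W,'brush',(285,185,355,220),.035,.06)
rep(W,'pile',(145,178,180,220),.045,.07)
rep(W,'cup rim',(240,140,275,178),.095,.13)
rep(W,'iron base',(240,180,275,216),.010,.03)
rep(W,'blue',(182,170,222,208),.010,.06)
rep(W,'orange',(340,212,372,252),.010,.06)
E
```

```text
table z 0.0010630114708951588 -0.0012868021806816676
box 500 [ 0.4407 -0.2809  0.0304] [ 440.8 -280.5] [ 90.7 101.2] 83.7 zmed 0.0298
brush 184 [ 0.4394 -0.263   0.0394] [ 444.1 -270.1] [221.4  93.2] 78.3 zmed 0.0389
pile 488 [0.4472 0.3102 0.0572] [447.7 310.6] [101.3  64.3] 9.5 zmed 0.0573
cup rim 79 [ 0.604  -0.0258  0.1082] [599.9 -27.5] [77.1 76.7] 0.4 zmed 0.109
iron base 322 [ 0.4475 -0.0297  0.0183] [445.6 -35.9] [106.9 115.3] 4.7 zmed 0.0182
blue 479 [0.485  0.1746 0.0279] [478.4 175.3] [124.1 130.3] 7.2 zmed 0.0279
orange 493 [ 0.3306 -0.3877  0.0277] [ 320.6 -381. ] [118.3  79.5] 0.8 zmed 0.0281
```

View pics/topcrop.png

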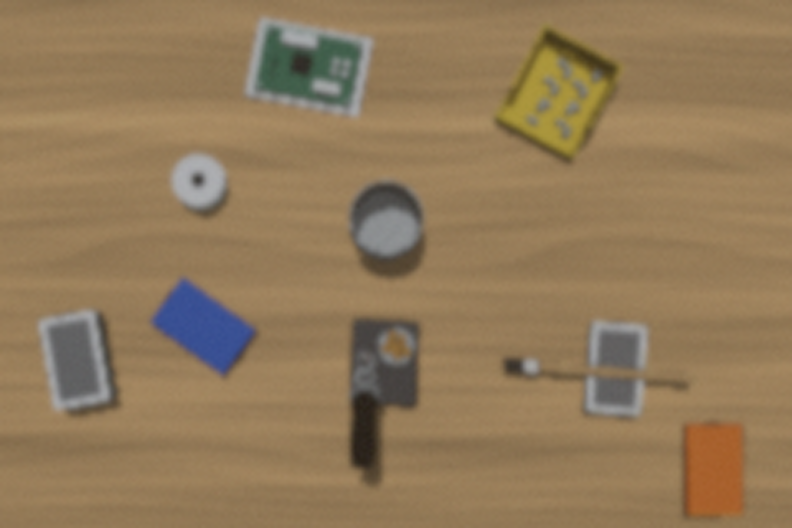

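View pics/scenecrop.png

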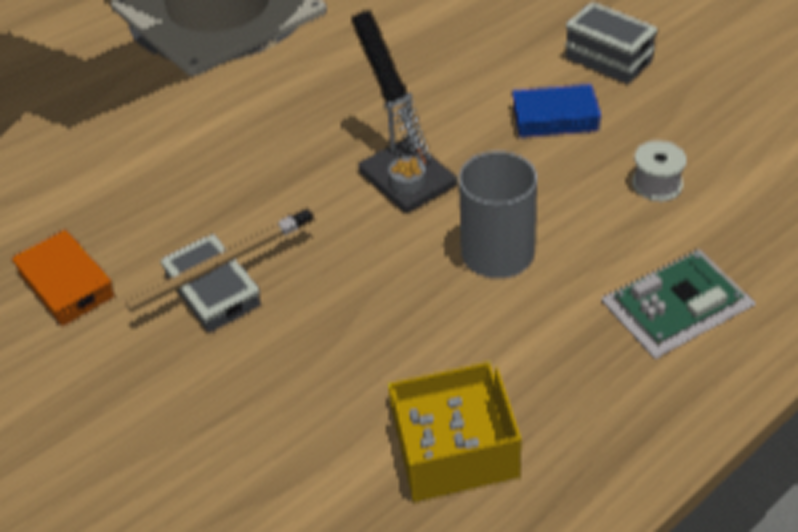

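The crops confirm the choice. The target box is the one under the brush, its bristles towards the iron (+y). The pile is the white double stack on the left, and the orange and blue boxes stay where they are. I'll move above the brush for a close look.

Request:
jog_arm --increments '[{"tx": -12, "ty": -16, "twist": -0.06}, {"tx": -40, "ty": -53, "twist": -0.2}, {"tx": -75, "ty": -100, "twist": -0.38}, {"tx": -110, "ty": -147, "twist": -0.56}, {"tx": -145, "ty": -194, "twist": -0.74}, {"tx": -180, "ty": -241, "twist": -0.92}, {"tx": -210, "ty": -282, "twist": -1.08}, {"tx": -230, "ty": -308, "twist": -1.17}, {"tx": -238, "ty": -320, "twist": -1.19}, {"tx": -238, "ty": -320, "twist": -1.19}, {"tx": -238, "ty": -320, "twist": -1.19}]'

```text
invalid input at $.increments[0]: expected keys tx, ty, tz, twist
```

```bash
python3 - <<'E'
from h import *
s=telemetry.observe(); print(s['clock'],s['tcp_pos'],s['ee_rot'].round(4).tolist(),s['joint_positions'].round(1))
im,d,i=shot('wrist','wrist1'); print(i)
E
```

```text
0.15 [ 0.23156832 -0.58007243  0.23908028] [[0.3707, -0.9288, -0.0004], [-0.9288, -0.3707, 0.0011], [-0.0012, -0.0, -1.0]] [-69.3  24.3  93.4  -0.   62.4  -1.1]
{'vfov': 68.73951463691371, 'cx': 257.79012674073005, 'cy': 188.55735596117364, 'position': array([ 0.304838  , -0.55162477,  0.38460731]), 'attitude': array([[ 0.36981885, -0.89044213, -0.26522978],
       [-0.9291025 , -0.35492146, -0.10391967],
       [-0.00160128,  0.2848571 , -0.95856866]])}
```

View pics/wrist1.png

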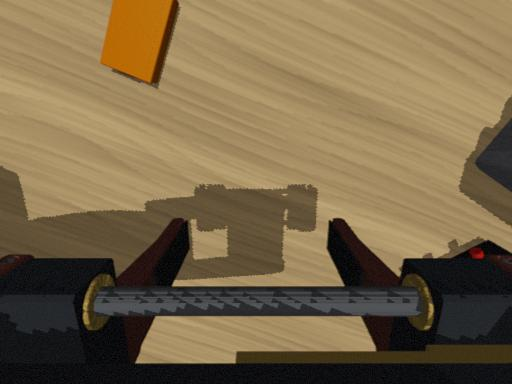

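The call was refused because every row needs all four keys, so the picture still shows the start pose. I'm resending it.

Request:
jog_arm --increments '[{"tx": -12, "ty": -16, "tz": 0, "twist": -0.06}, {"tx": -40, "ty": -53, "tz": 0, "twist": -0.2}, {"tx": -75, "ty": -100, "tz": 0, "twist": -0.38}, {"tx": -110, "ty": -147, "tz": 0, "twist": -0.56}, {"tx": -145, "ty": -194, "tz": 0, "twist": -0.74}, {"tx": -180, "ty": -241, "tz": 0, "twist": -0.92}, {"tx": -210, "ty": -282, "tz": 0, "twist": -1.08}, {"tx": -230, "ty": -308, "tz": 0, "twist": -1.17}, {"tx": -238, "ty": -320, "tz": 0, "twist": -1.19}, {"tx": -238, "ty": -320, "tz": 0, "twist": -1.19}, {"tx": -238, "ty": -320, "tz": 0, "twist": -1.19}]'

```text
clock: 1.58
tcp_pos: [0.4402, -0.2414, 0.2396]
ee_rot: [[1.0, -0.002, -0.0], [-0.002, -1.0, -0.0], [-0.0, 0.0, -1.0]]
contact_force: [-0.0, -0.6, -0.3]
opening: 0.0878
```

```bash
python3 - <<'E'
from h import *
s=telemetry.observe(); print(s['clock'],s['tcp_pos'],s['ee_rot'].round(4).tolist(),s['joint_positions'].round(1))
im,d,i=shot('wrist','wrist1'); print(i)
E
```

```text
1.575 [ 0.44022576 -0.24140446  0.23962909] [[1.0, -0.0022, -0.0002], [-0.0022, -1.0, -0.0002], [-0.0002, 0.0002, -1.0]] [-30.1  13.9 108.7  -0.   57.4 -30. ]
{'vfov': 68.73951463691371, 'cx': 257.79012674073005, 'cy': 188.55735596117364, 'position': array([ 0.44101751, -0.16356151,  0.38514563]), 'attitude': array([[ 9.99994617e-01, -2.90090296e-03, -1.53293359e-03],
       [-3.21712447e-03, -9.58680782e-01, -2.84465830e-01],
       [-6.44386207e-04,  2.84469231e-01, -9.58684954e-01]])}
```

View pics/wrist1.png

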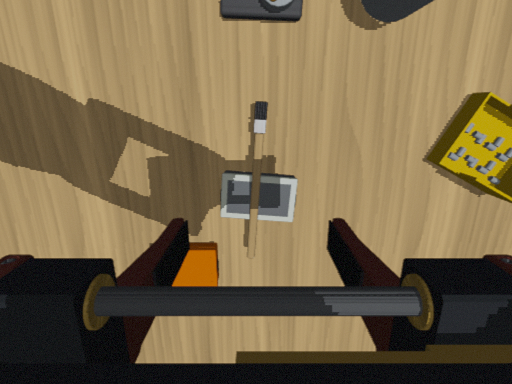

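The wrist view shows the brush running from the bristle tips at (261,102) to the foot at (251,258). It lies across the grey and white box at (258,196), with the orange box at (200,264) partly hidden by a finger. Now the exact measurements.

```bash
python3 - <<'E'
from h import *
im,d,i=load('wrist1'); W=cloud(d,i)
Z=W[...,2]
print('table',np.nanmedian(Z[150:240,80:120]),np.nanmedian(Z[60:90,300:400]))
v,u=np.mgrid[:384,:512]
reg=(u>205)&(u<310)&(v>90)&(v<268)
m=reg&(Z>.033)&(Z<.06)
P=W[m]; 
r=cv2.minAreaRect(P[:,:2].astype(np.float32)*1000); print('brush',len(P),np.round(r,1) if 0 else r,np.median(P[:,2]))
vx,vy,x0,y0=cv2.fitLine(P[:,:2].astype(np.float32),cv2.DIST_HUBER,0,.001,.001).ravel(); print(vx,vy,x0,y0)
t=(P[:,0]-x0)*vx+(P[:,1]-y0)*vy; print('ends',(x0+vx*t.min(),y0+vy*t.min()),(x0+vx*t.max(),y0+vy*t.max()),np.ptp(t))
s=(P[:,0]-x0)*-vy+(P[:,1]-y0)*vx
for a in np.linspace(t.min(),t.max(),12)[:-1]:
    k=(t>=a)&(t<a+.02); print(round(a*1000),'w',round(np.ptp(s[k])*1000,1),'z',np.round(np.median(P[k,2])*1000,1))
m=reg&(Z>.018)&(Z<.033); P=W[m]
r=cv2.minAreaRect(P[:,:2].astype(np.float32)*1000); print('box',len(P),r,np.median(P[:,2]))
c=im[80:290,170:360]; cv2.imwrite('pics/w1crop.png',cv2.resize(c[:,:,::-1],None,fx=2.8,fy=2.8,interpolation=cv2.INTER_CUBIC))
E
```

```text
table 0.0005144491719610844 0.0004000708000667097
brush 1436 ((437.03216552734375, -262.81585693359375), (209.17979431152344, 14.899141311645508), 85.86119079589844) 0.03901211068562088
0.07332517 0.9973081 0.43794343 -0.24854612
ends (np.float64(0.42922605026757793), np.float64(-0.36711266370952805)) (np.float64(0.44456438761025097), np.float64(-0.1584933415267686)) 0.20918242549397534
-119 w 10.9 z 39.0
-100 w 10.9 z 39.1
-81 w 10.9 z 39.1
-62 w 10.9 z 39.0
-43 w 10.9 z 39.1
-24 w 10.9 z 39.0
-5 w 10.8 z 39.1
14 w 10.9 z 39.1
33 w 10.9 z 39.0
52 w 14.5 z 39.3
71 w 14.9 z 38.3
box 3157 ((437.5700988769531, -293.0342102050781), (218.97409057617188, 107.52902221679688), 75.77001190185547) 0.02837911060298376
```

View pics/w1crop.png

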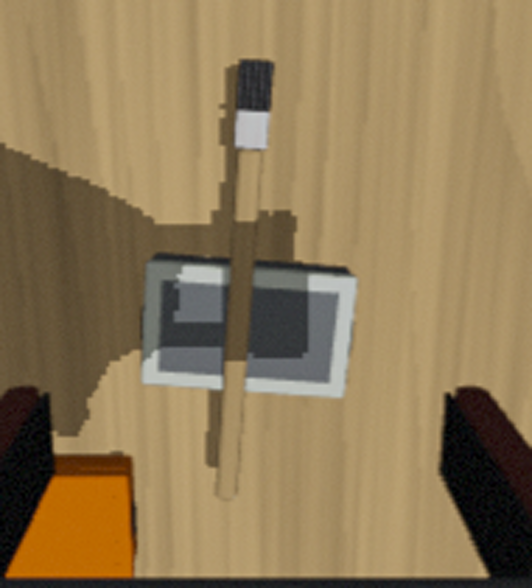

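The fit is good: brush middle (0.4370, -0.2628), direction (0.0735, 0.997), top face at z = 0.039. I'll grip the handle at brush x ≈ +45 mm, clear of the ferrule, so the handle end can swing down.

Request:
jog_arm --increments '[{"tx": 0, "ty": -6, "tz": 12, "twist": 0.02}, {"tx": 0, "ty": -14, "tz": 45, "twist": 0.05}, {"tx": 0, "ty": -20, "tz": 90, "twist": 0.071}, {"tx": 0, "ty": -23.5, "tz": 135, "twist": 0.071}, {"tx": 0, "ty": -23.5, "tz": 170, "twist": 0.071}, {"tx": 0, "ty": -23.5, "tz": 192, "twist": 0.071}, {"tx": 0, "ty": -23.5, "tz": 203, "twist": 0.071}, {"tx": 0, "ty": -23.5, "tz": 208, "twist": 0.071}, {"tx": 0, "ty": -23.5, "tz": 208, "twist": 0.071}]' --fingers 40 --newtons 4

```text
clock: 2.75
tcp_pos: [0.4409, -0.2175, 0.0319]
ee_rot: [[0.997, -0.072, 0.0], [-0.072, -0.997, -0.0], [0.0, 0.0, -1.0]]
contact_force: [-0.5, 0.6, 0.1]
opening: 0.0401
```

Request:
jog_arm --increments '[{"tx": 0, "ty": 0, "tz": 0, "twist": 0}, {"tx": 0, "ty": 0, "tz": 0, "twist": 0}, {"tx": 0, "ty": 0, "tz": 0, "twist": 0}, {"tx": 0, "ty": 0, "tz": 0, "twist": 0}, {"tx": 0, "ty": 0, "tz": 0, "twist": 0}, {"tx": 0, "ty": 0, "tz": 0, "twist": 0}]' --fingers 5 --newtons 3

```text
clock: 3.5
tcp_pos: [0.4408, -0.2173, 0.0317]
ee_rot: [[0.997, -0.072, 0.0], [-0.072, -0.997, -0.0], [0.0, 0.0, -1.0]]
contact_force: [0.7, -0.2, 0.7]
opening: 0.0111
```

```bash
python3 - <<'E'
from h import *
s=telemetry.observe(); print(s['clock'],s['tcp_pos'],s['opening'],s['contact_force'])
im,d,i=shot('wrist','wrist2')
im,d,i=shot('scene','scene2')
E
```

```text
3.5 [ 0.44082055 -0.21727401  0.03172916] 0.011103683172020429 [ 0.71555993 -0.15289428  0.71741011]
```

View pics/wrist2.png

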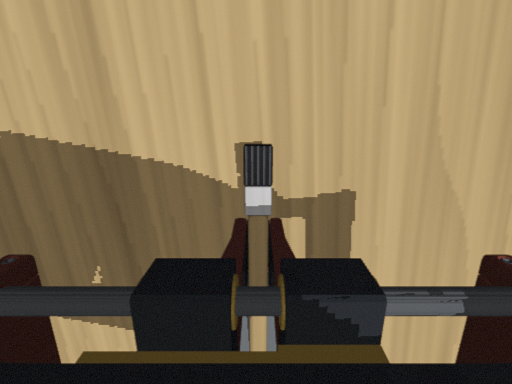

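The view shows the brush between the fingers at (258,235), with the ferrule ahead of the pads and the opening at 11.1 mm. I'll lift and see whether the handle swings down at 3 N.

Request:
jog_arm --increments '[{"tx": 0, "ty": 0, "tz": -10, "twist": 0}, {"tx": 0, "ty": 0, "tz": -40, "twist": 0}, {"tx": 0, "ty": 0, "tz": -80, "twist": 0}, {"tx": 0, "ty": 0, "tz": -130, "twist": 0}, {"tx": 0, "ty": 0, "tz": -180, "twist": 0}, {"tx": 0, "ty": 0, "tz": -215, "twist": 0}, {"tx": 0, "ty": 0, "tz": -230, "twist": 0}, {"tx": 0, "ty": 0, "tz": -230, "twist": 0}]'

```text
clock: 4.6
tcp_pos: [0.4408, -0.2173, 0.2621]
ee_rot: [[0.997, -0.072, 0.001], [-0.072, -0.997, -0.001], [0.001, 0.001, -1.0]]
contact_force: [0.1, 0.4, -1.3]
opening: 0.011
```

```bash
python3 - <<'E'
from h import *
s=telemetry.observe(); print(s['clock'],s['tcp_pos'],s['opening'],s['contact_force'])
im,d,i=shot('wrist','wrist3'); im2,d2,i2=shot('scene','scene3')
a=cv2.resize(im[:,:,::-1],(400,300)); b=cv2.resize(im2[100:292,70:326,::-1],(400,300)); cv2.imwrite('pics/c3.png',np.hstack([a,b]))
E
```

```text
4.6 [ 0.44076856 -0.21731039  0.26209852] 0.011016816697463253 [ 0.05631763  0.4132732  -1.31272782]
```

View pics/c3.png

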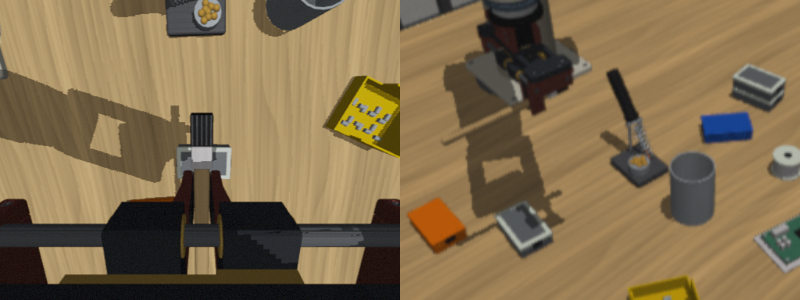

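The brush is held clear of the box, with its head at about (203,130) in the left panel and its tail showing in the scene view at (445,140). Next I'll measure its tilt.

```bash
cat >> h.py <<'E'
def tilt(tag,s,wr=True):
    """brush direction from wrist cloud: points near jaw plane ahead (-tool y) of pads"""
    im,d,i=load(tag); W=cloud(d,i); R=s['ee_rot']; p=s['tcp_pos']
    L=(W-p)@R  # tool coords
    return im,L
E
python3 - <<'E'
from h import *
s=telemetry.observe()
im,L=tilt('wrist3',s)
m=(abs(L[...,0])<.009)&(L[...,1]<-.012)&(L[...,1]>-.08)&(abs(L[...,2])<.07)
P=L[m]; print(len(P))
for a in np.arange(-.075,-.01,.005):
    k=(P[:,1]>=a)&(P[:,1]<a+.005)
    if k.sum(): print(round(a*1000),k.sum(),np.round(np.median(P[k],0)*1000,1))
# scene: tail
im,L=tilt('scene3',s)
m=(abs(L[...,0])<.012)&(L[...,1]<.2)&(L[...,1]>-.08)&(L[...,2]<.19)&(L[...,2]>-.04)
P=L[m]
for a in np.arange(-.075,.2,.015):
    k=(P[:,1]>=a)&(P[:,1]<a+.015)
    if k.sum(): print(round(a*1000),k.sum(),np.round(np.median(P[k],0)*1000,1))
E
```

```text
2399
-60 282 [  1.3 -57.4 -10.1]
-55 298 [  1.2 -52.6 -10.3]
-50 289 [  1.5 -47.5  -9.9]
-45 288 [  1.2 -42.5  -9.8]
-40 270 [  1.2 -37.4  -9.9]
-35 263 [  1.5 -32.5 -10.3]
-30 236 [  1.  -27.4 -10.2]
-25 184 [  0.9 -23.   -9.8]
-20 182 [  0.9 -17.7  -9.3]
-15 107 [  1.5 -13.4  -9.3]
-60 9 [  8.1 -51.6  -1.5]
-45 14 [  7.6 -37.8  -1.1]
-30 16 [  8.1 -23.4  -1.1]
-15 2 [ 8.5 -8.6  2.6]
0 59 [ -4.5  12.2 -14.8]
15 33 [ 5.8 22.5 -3.6]
30 32 [ 5.8 37.1 -3.5]
45 38 [ 5.5 52.2 -2.3]
60 35 [ 5.4 67.6 -1.9]
75 37 [ 4.7 83.4 -0.7]
90 36 [ 5.6 97.6 -0.8]
105 37 [  5.5 112.5  -0.4]
120 39 [  5.3 127.4   0.6]
135 36 [  4.6 142.6   1.3]
150 8 [  4.3 151.    2.2]
```

The tilt is only about 2°, so 3 N holds against gravity. I'll use vertical shakes. Each bottom reversal multiplies the handle's weight moment, and they push nothing else.

Request:
jog_arm --increments '[{"tx": 0, "ty": 0, "tz": -55, "twist": 0}, {"tx": 0, "ty": 0, "tz": 0, "twist": 0}, {"tx": 0, "ty": 0, "tz": -55, "twist": 0}, {"tx": 0, "ty": 0, "tz": 0, "twist": 0}, {"tx": 0, "ty": 0, "tz": -55, "twist": 0}, {"tx": 0, "ty": 0, "tz": 0, "twist": 0}, {"tx": 0, "ty": 0, "tz": -55, "twist": 0}, {"tx": 0, "ty": 0, "tz": -55, "twist": 0}]'

```text
clock: 5.7
tcp_pos: [0.4418, -0.2178, 0.317]
ee_rot: [[0.997, -0.072, 0.001], [-0.072, -0.997, -0.0], [0.001, 0.0, -1.0]]
contact_force: [0.1, -0.6, -1.0]
opening: 0.0111
```

```bash
cat >> h.py <<'E'
def measure(tag):
    s=telemetry.observe(); print(s['clock'],s['tcp_pos'].round(4),round(s['opening'],4),s['contact_force'].round(2))
    im,d,i=shot('wrist',tag+'w'); im2,d2,i2=shot('scene',tag+'s')
    for t,step in ((tag+'w',.01),(tag+'s',.02)):
        _,L=tilt(t,s); print(t)
        m=(abs(L[...,0])<.012)&(L[...,1]<.2)&(L[...,1]>-.08)&(L[...,2]<.2)&(L[...,2]>-.07)
        if t[-1]=='w': m&=(L[...,1]<-.011)
        W3=cloud(*load(t)[1:]); m&=W3[...,2]>.01
        P=L[m]
        for a in np.arange(-.08,.2,step):
            k=(P[:,1]>=a)&(P[:,1]<a+step)
            if k.sum(): print(' ',k.sum(),np.round(np.median(P[k],0)*1000,1), np.round(np.percentile(P[k,2],[5,95])*1000))
    a=cv2.resize(im[:,:,::-1],(400,300)); b=cv2.resize(im2[100:292,70:326,::-1],(400,300)); cv2.imwrite(f'pics/{tag}.png',np.hstack([a,b]))
E
python3 -c "
from h import *
measure('m4')"
```

```text
5.7 [ 0.4418 -0.2178  0.317 ] 0.0111 [ 0.07 -0.55 -1.05]
m4w
  1 [  6.7 -40.2 -45.9] [-46. -46.]
  1078 [  0.2 -35.4 -47.8] [-69. -45.]
  271 [  0.6 -25.7 -41.1] [-68. -35.]
  598 [ -1.7 -11.4 -29.7] [-45. -10.]
m4s
  5 [11.7 -2.8 11.6] [-1. 16.]
  106 [-3.  12.1  0.6] [-35.  26.]
  78 [ 3.9 29.9 36.6] [-66.  52.]
  78 [ 4.6 49.8 63.9] [49. 79.]
  70 [ 5.1 70.8 91.3] [ 77. 106.]
  41 [  3.7  85.8 112.6] [100. 119.]
```

View pics/m4.png

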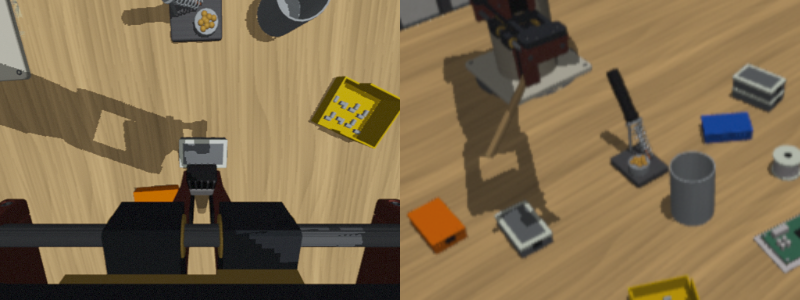

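The shake swung the handle down to about 53°, and roughly 57° is wanted. I'll tighten the grip for transport and look at the cup and iron from a clear viewpoint.

Request:
jog_arm --increments '[{"tx": 5, "ty": -6, "tz": -3, "twist": 0}, {"tx": 20, "ty": -24, "tz": -12, "twist": 0}, {"tx": 40, "ty": -47, "tz": -22, "twist": 0}, {"tx": 61, "ty": -70, "tz": -33, "twist": 0}, {"tx": 76, "ty": -88, "tz": -40, "twist": 0}, {"tx": 81, "ty": -94, "tz": -43, "twist": 0}, {"tx": 81, "ty": -94, "tz": -43, "twist": 0}]' --newtons 10

```text
clock: 6.68
tcp_pos: [0.5281, -0.129, 0.3592]
ee_rot: [[0.997, -0.071, -0.001], [-0.071, -0.997, 0.0], [-0.001, 0.0, -1.0]]
contact_force: [-0.3, 0.5, -0.6]
opening: 0.0106
```

```bash
python3 -c "
from h import *
measure('m5')"
```

```text
6.675 [ 0.5281 -0.129   0.3592] 0.0106 [-0.31  0.45 -0.65]
m5w
  1077 [  0.2 -35.4 -47.8] [-69. -45.]
  268 [  0.2 -25.7 -40.9] [-47. -35.]
  605 [ -1.3 -11.4 -29.7] [-46.  -9.]
m5s
  152 [-4.  12.3 -4.7] [-38.  24.]
  84 [ 4.3 30.5 34.3] [-67.  51.]
  80 [ 4.4 49.7 61.8] [47. 78.]
  81 [ 5.  69.7 88.2] [ 75. 103.]
  51 [  4.4  86.4 110.2] [100. 119.]
```

View pics/m5w.png

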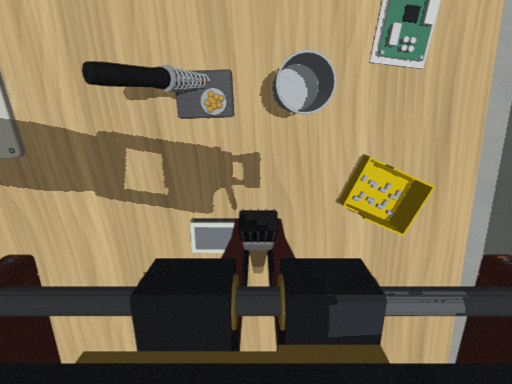

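View pics/m5s.png

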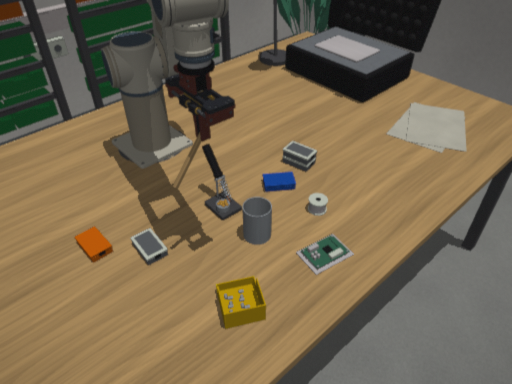

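In the wrist view the cup mouth is at (306,82), the iron base at (205,93) with its handle to the left, and the box at (215,236). I'm fitting the cup circle, the iron base and the brush line.

```bash
python3 - <<'E'
from h import *
from scipy.optimize import least_squares
s=telemetry.observe()
im,d,i=load('m5w'); W=cloud(d,i); Z=W[...,2]
v,u=np.mgrid[:384,:512]
reg=(u>262)&(u<350)&(v>35)&(v<125)
m=reg&(Z>.1055)&(Z<.115); P=W[m]
print('rim n',len(P),np.median(P[:,2]))
f=lambda q:np.hypot(P[:,0]-q[0],P[:,1]-q[1])-q[2]
r=least_squares(f,[.6,-.027,.0385],loss='soft_l1',f_scale=.001); print('cup',r.x,np.std(f(r.x)))
print(cv2.minEnclosingCircle(P[:,:2].astype(np.float32)*1000))
reg=(u>165)&(u<245)&(v>60)&(v<128)
m=reg&(Z>.0165)&(Z<.0195); P=W[m]; hull=cv2.convexHull(P[:,:2].astype(np.float32)*1000)
rr=cv2.minAreaRect(hull); print('iron base',len(P),rr,cv2.boxPoints(rr).round(1).tolist())
c=np.array(rr[0])/1000; e=r.x[:2]-c; print('lean dir',np.degrees(np.arctan2(e[1],e[0])),np.hypot(*e))
# cup floor
reg=(u>262)&(u<350)&(v>35)&(v<125); k=reg&(Z>.003)&(Z<.015)&(np.hypot(W[...,0]-r.x[0],W[...,1]-r.x[1])<.03); print('floor',np.median(Z[k]))
# brush tail from scene
im2,d2,i2=load('m5s'); W2=cloud(d2,i2); L=(W2-s['tcp_pos'])@s['ee_rot']
m=(abs(L[...,0])<.014)&(L[...,1]>.022)&(L[...,1]<.13)&(L[...,2]>.005)&(L[...,2]<.15)&(W2[...,2]>.03)
P=L[m]; mu=np.median(P,0)
vx,vy,x0,y0=cv2.fitLine(P[:,1:].astype(np.float32),cv2.DIST_HUBER,0,1e-3,1e-3).ravel(); 
print('tool yz dir',vx,vy,'elev',np.degrees(np.arctan2(vy,vx)),'pt',x0,y0)
t=P[:,1:]@np.array([vx,vy]); n=P[:,1:]@np.array([-vy,vx]); print('t max',np.percentile(t,[99,100]),'n',np.percentile(n,[2,50,98]))
ins=P[t>t.max()-.02]; print(ins.mean(0), 'view dir tool',((s['tcp_pos']-i2['position'])/1)@s['ee_rot'])
# head from wrist
Lw=(W-s['tcp_pos'])@s['ee_rot']
m=(abs(Lw[...,0])<.008)&(Lw[...,1]<-.02)&(Lw[...,1]>-.06)&(Lw[...,2]<-.02)&(Lw[...,2]>-.06)
P=Lw[m]; print(P[:,1:].min(0),P[:,1:].max(0))
q=cv2.convexHull((P[:,1:]*1000).astype(np.float32)).reshape(-1,2); print(q.round(1).tolist())
E
```

```text
rim n 497 0.11015660506733749
cup [ 0.59822886 -0.0274389   0.03807464] 0.0009176027820760165
((598.4652709960938, -27.331636428833008), 39.82695007324219)
iron base 1377 ((445.7143859863281, -27.263607025146484), (73.25743865966797, 93.92601013183594), 87.57478332519531) [[397.20001220703125, -61.900001525878906], [491.1000061035156, -65.80000305175781], [494.20001220703125, 7.300000190734863], [400.29998779296875, 11.300000190734863]]
lean dir -0.06585410854424527 0.15251457792733067
floor 0.008413081365173464
tool yz dir 0.59470755 0.80394214 elev 53.508213 pt 0.05293657 0.064283736
t max [0.1492484  0.15081593] n [-0.00719427 -0.00395956  0.00436446]
[0.00421198 0.0864776  0.11085397] view dir tool [-0.71933524 -0.41157088  0.52967658]
[-0.04055713 -0.05155746] [-0.02001083 -0.03242163]
[[-20.0, -34.29999923706055], [-20.0, -33.29999923706055], [-20.0, -32.400001525878906], [-39.900001525878906, -43.599998474121094], [-40.29999923706055, -44.599998474121094], [-40.599998474121094, -45.20000076293945], [-40.400001525878906, -45.900001525878906], [-39.599998474121094, -48.0], [-35.20000076293945, -50.79999923706055], [-33.599998474121094, -51.599998474121094], [-20.399999618530273, -35.0], [-20.399999618530273, -34.900001525878906]]
```

The cup is at (0.598, -0.027), and the direction away from the iron is world +x within about 0.5°. The brush sits at about 53° elevation and the leaning pose needs about 57.6°. One short shake at 3 N should make it a little steeper.

Request:
jog_arm --increments '[{"tx": 0, "ty": 0, "tz": 0, "twist": 0}, {"tx": 0, "ty": 0, "tz": 0, "twist": 0}, {"tx": 0, "ty": 0, "tz": -50, "twist": 0}, {"tx": 0, "ty": 0, "tz": 0, "twist": 0}, {"tx": 0, "ty": 0, "tz": -45, "twist": 0}, {"tx": 0, "ty": 0, "tz": -45, "twist": 0}]' --newtons 3

```text
clock: 7.52
tcp_pos: [0.5294, -0.1299, 0.4073]
ee_rot: [[0.997, -0.072, 0.005], [-0.072, -0.997, -0.001], [0.005, 0.001, -1.0]]
contact_force: [-0.1, 0.5, -0.1]
opening: 0.0106
```

```bash
cat >> h.py <<'E'
def brushfit(tag):
    s=telemetry.observe(); print(s['clock'],s['tcp_pos'].round(4),round(s['opening'],4),s['contact_force'].round(2))
    im,d,i2=shot('scene',tag+'s'); W2=cloud(d,i2); L=(W2-s['tcp_pos'])@s['ee_rot']
    m=(abs(L[...,0])<.014)&(L[...,1]>.0)&(L[...,1]<.13)&(L[...,2]>.025)&(L[...,2]<.17)&(W2[...,2]>.03)
    P=L[m]
    vx,vy,x0,y0=cv2.fitLine(P[:,1:].astype(np.float32),cv2.DIST_HUBER,0,1e-3,1e-3).ravel()
    if vy<0: vx,vy=-vx,-vy
    t=P[:,1:]@np.array([vx,vy]); n=P[:,1:]@np.array([-vy,vx])
    lo,hi=np.percentile(n,[2,98]); c=(lo+hi)/2; foot=t.max()*np.array([vx,vy])+c*np.array([-vy,vx])
    print(len(P),'elev',np.degrees(np.arctan2(vy,vx)).round(2),'n',lo,hi,'tmax',t.max(),'foot tool yz',foot.round(4))
E
python3 -c "
from h import *
brushfit('m6')"
```

```text
7.525 [ 0.5294 -0.1299  0.4073] 0.0106 [-0.1   0.52 -0.1 ]
301 elev 53.89 n -0.0070194347563137865 0.005068465316264083 tmax 0.15139220060898714 foot tool yz [0.09   0.1217]
```

Nothing moved, and the opening is still 10.6 mm, so the grip apparently hasn't relaxed. I'll re-send the finger command with 3 N and check the opening.

Request:
jog_arm --increments '[{"tx": 0, "ty": 0, "tz": 0, "twist": 0}, {"tx": 0, "ty": 0, "tz": 0, "twist": 0}, {"tx": 0, "ty": 0, "tz": 50, "twist": 0}, {"tx": 0, "ty": 0, "tz": 0, "twist": 0}, {"tx": 0, "ty": 0, "tz": 55, "twist": 0}, {"tx": 0, "ty": 0, "tz": 0, "twist": 0}, {"tx": 0, "ty": 0, "tz": 0, "twist": 0}]' --fingers 6 --newtons 3

```text
clock: 8.45
tcp_pos: [0.5295, -0.1297, 0.4073]
ee_rot: [[0.997, -0.072, 0.005], [-0.072, -0.997, -0.001], [0.005, 0.001, -1.0]]
contact_force: [0.4, 0.1, 0.5]
opening: 0.0111
```

```bash
python3 -c "
from h import *
brushfit('m7')"
```

```text
8.45 [ 0.5295 -0.1297  0.4073] 0.0111 [0.4  0.11 0.45]
300 elev 53.78 n -0.006328608048214925 0.005581383590256907 tmax 0.1516550476037009 foot tool yz [0.0899 0.1221]
```

The brush is still at about 53.8°. That fits the ferrule shoulder catching on the pad edges, so the handle can't swing further in this grip. I'll work with that: take the brush over the cup and lower it as deep as this angle allows. Then I'll ease the fingers to a loose cage and lower the last bit with the foot guided by the cup. Next is the hover pose.

Request:
jog_arm --increments '[{"tx": 6, "ty": -4, "tz": 0, "twist": 0.05}, {"tx": 22, "ty": -16, "tz": 0, "twist": 0.2}, {"tx": 42, "ty": -32, "tz": 0, "twist": 0.38}, {"tx": 62, "ty": -47, "tz": 0, "twist": 0.56}, {"tx": 82, "ty": -62, "tz": 0, "twist": 0.74}, {"tx": 102, "ty": -77, "tz": 0, "twist": 0.92}, {"tx": 122, "ty": -92, "tz": 10, "twist": 1.1}, {"tx": 138, "ty": -104, "tz": 30, "twist": 1.28}, {"tx": 148, "ty": -111, "tz": 55, "twist": 1.42}, {"tx": 151, "ty": -113, "tz": 85, "twist": 1.49}, {"tx": 151, "ty": -113, "tz": 112, "twist": 1.499}, {"tx": 151, "ty": -113, "tz": 127, "twist": 1.499}, {"tx": 151, "ty": -113, "tz": 132, "twist": 1.499}, {"tx": 151, "ty": -113, "tz": 132, "twist": 1.499}]' --fingers 6 --newtons 5

```text
clock: 10.25
tcp_pos: [0.6873, -0.0276, 0.2731]
ee_rot: [[-0.0, -1.0, 0.001], [-1.0, 0.0, -0.0], [0.0, -0.001, -1.0]]
contact_force: [0.8, -1.2, -1.3]
opening: 0.0111
```

```bash
python3 - <<'E'
from h import *
from scipy.optimize import least_squares
brushfit('m8'); s=telemetry.observe(); print(s['ee_rot'].round(4).tolist(),s['joint_positions'].round(1))
im,d,i=load('m8s'); W=cloud(d,i); Z=W[...,2]
v,u=np.mgrid[:384,:512]
m=(u>235)&(u<280)&(v>190)&(v<255)&(Z>.106)&(Z<.116)&(np.hypot(W[...,0]-.598,W[...,1]+.027)<.05); P=W[m]; print(len(P))
f=lambda q:np.hypot(P[:,0]-q[0],P[:,1]-q[1])-q[2]
r=least_squares(f,[.6,-.027,.0385],loss='soft_l1',f_scale=.001); print('cup scene',r.x,np.std(f(r.x)))
c=im[90:270,170:410]; cv2.imwrite('pics/m8c.png',cv2.resize(c[:,:,::-1],None,fx=3.3,fy=3.3,interpolation=cv2.INTER_CUBIC))
E
```

```text
10.25 [ 0.6873 -0.0276  0.2731] 0.0111 [ 0.81 -1.2  -1.29]
150 elev 52.21 n -0.00045482976120950425 0.06467662482170651 tmax 0.2103356045985817 foot tool yz [0.1035 0.1859]
[[-0.0001, -1.0, 0.0014], [-1.0, 0.0001, -0.0001], [0.0001, -0.0014, -1.0]] [-3.3 27.7 83.1 -0.  69.1 86.7]
96
cup scene [ 0.60028933 -0.0297657   0.03831832] 0.0015959888559445464
```

View pics/m8c.png

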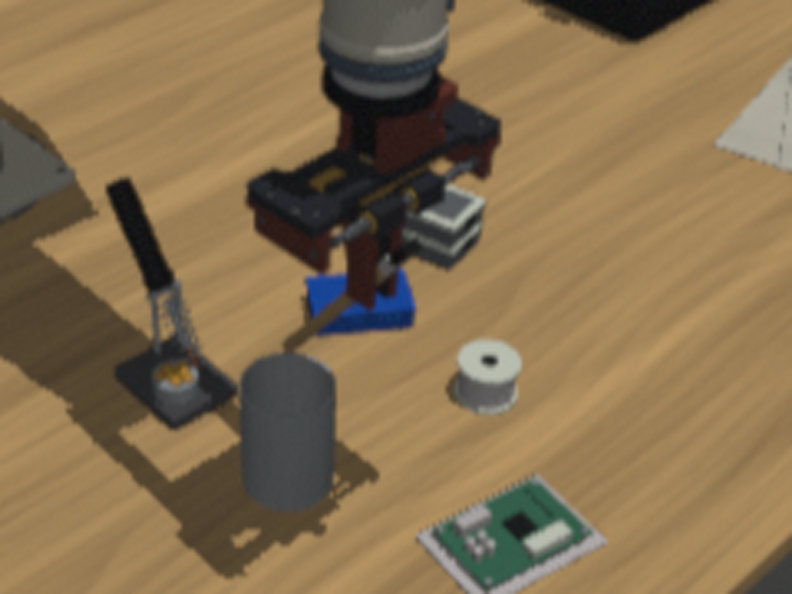

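The brush tail ends just over the cup mouth, at about (290,350) in the crop, and it sits on the left side as intended. The fit picked up cup points, so I'm redoing it with the cup filtered out.

```bash
python3 - <<'E'
from h import *
s=telemetry.observe()
im,d,i=load('m8s'); W=cloud(d,i); L=(W-s['tcp_pos'])@s['ee_rot']
m=(abs(L[...,0])<.014)&(L[...,1]>.022)&(L[...,1]<.13)&(L[...,2]>.005)&(W[...,2]>.122)
P=L[m]; print(len(P))
vx,vy,x0,y0=cv2.fitLine(P[:,1:].astype(np.float32),cv2.DIST_HUBER,0,1e-3,1e-3).ravel()
t=P[:,1:]@np.array([vx,vy]); n=P[:,1:]@np.array([-vy,vx]); lo,hi=np.percentile(n,[3,97])
foot=t.max()*np.array([vx,vy])+(lo+hi)/2*np.array([-vy,vx])
print(np.degrees(np.arctan2(vy,vx)),lo,hi,t.max(),foot,'x tool',np.percentile(P[:,0],[2,50,98]))
print('foot world', s['tcp_pos']+s['ee_rot']@np.array([0,*foot]))
E
```

```text
105
55.422523 -0.00501403884031625 0.005736051321804436 0.14637087900074225 [0.08277118 0.12072074] x tool [0.00280794 0.00638397 0.00867081]
foot world [ 0.60489985 -0.02757138  0.15278268]
```

The foot is about 149 mm from the TCP at about 54–55°, centred sideways. I'll lower it into the cup until it is about 22 mm above the floor, mid-slack, without touching.

Request:
jog_arm --increments '[{"tx": 0, "ty": 1, "tz": 4, "twist": 0}, {"tx": 0, "ty": 4, "tz": 16, "twist": 0}, {"tx": 0, "ty": 9, "tz": 34, "twist": 0}, {"tx": 0, "ty": 14, "tz": 54, "twist": 0}, {"tx": 0, "ty": 19, "tz": 74, "twist": 0}, {"tx": 0, "ty": 24, "tz": 94, "twist": 0}, {"tx": 0, "ty": 28, "tz": 110, "twist": 0}, {"tx": 0, "ty": 30, "tz": 118, "twist": 0}, {"tx": 0, "ty": 30, "tz": 118, "twist": 0}]' --fingers 6 --newtons 3

```text
clock: 11.42
tcp_pos: [0.6566, -0.0275, 0.154]
ee_rot: [[-0.0, -1.0, -0.001], [-1.0, 0.0, 0.0], [-0.0, 0.001, -1.0]]
contact_force: [0.9, -0.4, -0.3]
opening: 0.0109
```

```bash
cat >> h.py <<'E'
def cupview(tag):
    s=telemetry.observe(); print(s['clock'],s['tcp_pos'].round(4),round(s['opening'],4),s['contact_force'].round(2))
    im2,d2,_=shot('scene',tag+'s'); im,d,i=shot('wrist',tag+'w')
    L=(cloud(d,i)-s['tcp_pos'])@s['ee_rot']
    m=(abs(L[...,0])<.008)&(L[...,1]<-.02)&(L[...,1]>-.07)&(L[...,2]<-.02)&(L[...,2]>-.065)
    P=L[m]
    if len(P)>20: print('head hull tool yz',cv2.convexHull((P[:,1:]*1000).astype(np.float32)).reshape(-1,2).round(0).astype(int).tolist())
    a=cv2.resize(im[:,:,::-1],(400,300)); b=cv2.resize(im2[140:260,180:340,::-1],(400,300),interpolation=cv2.INTER_CUBIC); cv2.imwrite(f'pics/{tag}.png',np.hstack([a,b]))
E
python3 -c "
from h import *
cupview('m9')"
```

```text
11.425 [ 0.6566 -0.0275  0.154 ] 0.0109 [ 0.88 -0.38 -0.26]
head hull tool yz [[-20, -34], [-20, -34], [-20, -33], [-40, -44], [-40, -44], [-40, -45], [-40, -45], [-41, -47], [-41, -48], [-35, -52], [-34, -52], [-33, -52], [-32, -51], [-21, -36], [-20, -35], [-20, -35]]
```

View pics/m9.png

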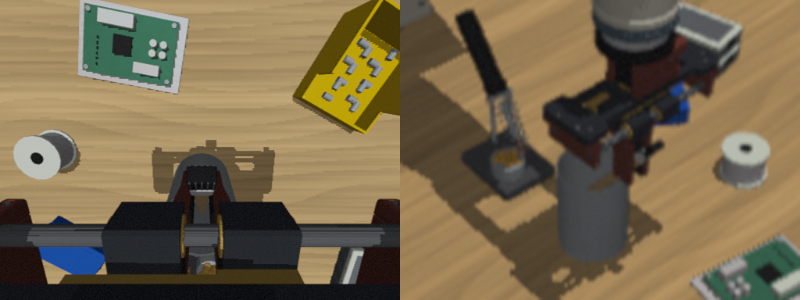

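The foot is inside the cup with no contact force, and the head sits between the fingers at (203,190) in the left panel. I'll zoom in to see how the ferrule sits against the fingers.

```bash
python3 - <<'E'
from h import *
im,d,i=load('m9w')
c=im[190:384,200:320]; cv2.imwrite('pics/m9z.png',cv2.resize(c[:,:,::-1],None,fx=3,fy=3,interpolation=cv2.INTER_CUBIC))
s=telemetry.observe()
L=(cloud(d,i)-s['tcp_pos'])@s['ee_rot']*1000
for (u,v) in [(258,232),(258,240),(258,246),(258,252),(258,258),(258,270),(258,280),(240,250),(245,260),(278,250),(236,235),(246,240),(244,230),(273,250)]:
    print((u,v),L[v,u].round(1),im[v,u])
E
```

```text
(258, 232) [  0.4 -33.4 -50. ] [30 30 31]
(258, 240) [  0.4 -26.1 -42.1] [42 45 45]
(258, 246) [  0.4 -17.4 -30.8] [81 79 80]
(258, 252) [  0.4  -4.9 -14. ] [73 61 41]
(258, 258) [ 0.4 13.  10.4] [74 60 40]
(258, 270) [  0.3  82.9 105.6] [77 64 46]
(258, 280) [  0.3  95.6 107. ] [58 59 60]
(240, 250) [ -8.3 -11.7 -24.1] [43 24 20]
(245, 260) [ -5.6 -10.4 -31.1] [10 15 13]
(278, 250) [  9.9 -12.  -24.7] [33  4  3]
(236, 235) [-11.5 -11.2  -6.9] [44 24 22]
(246, 240) [ -4.6 -24.6 -39.2] [14 13 15]
(244, 230) [ -4.9 -33.2 -47.7] [20 19 24]
(273, 250) [  7.6 -11.4 -23.7] [38 17 14]
```

View pics/m9z.png

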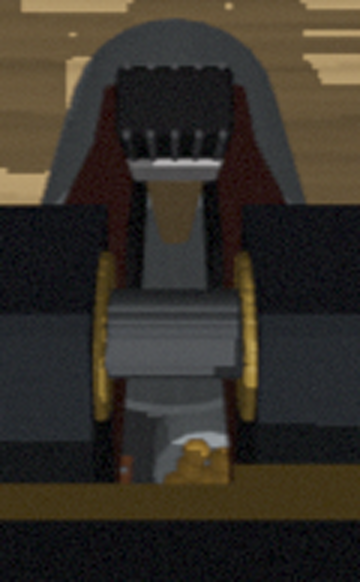

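The finger fronts are at tool y ≈ -11 and the ferrule shoulder sits right against them, which confirms the block. The brush is at 53.7°. Next I'll go just to contact with the cup wall and rim, then ease the fingers slightly to cage the brush.

Request:
jog_arm --increments '[{"tx": 0, "ty": 1, "tz": 3, "twist": 0}, {"tx": 0, "ty": 2, "tz": 6, "twist": 0}, {"tx": 0, "ty": 2.5, "tz": 8, "twist": 0}, {"tx": 0, "ty": 2.5, "tz": 8.5, "twist": 0}]'

```text
clock: 12.02
tcp_pos: [0.655, -0.0275, 0.1468]
ee_rot: [[-0.0, -1.0, 0.001], [-1.0, 0.0, -0.0], [0.0, -0.001, -1.0]]
contact_force: [-0.9, 0.2, 5.2]
opening: 0.0111
```

```bash
cat >> h.py <<'E'
def topface(tag):
    s=telemetry.observe(); print(s['clock'],s['tcp_pos'].round(4),round(s['opening'],4),s['contact_force'].round(2))
    im,d,i=shot('wrist',tag+'w'); W=cloud(d,i)
    L=(W-s['tcp_pos'])@s['ee_rot']*1000
    for v in (232,236,240,246,252,255,258,261,270): print(v,L[v,258].round(1),W[v,258].round(4),im[v,258])
    cv2.imwrite(f'pics/{tag}z.png',cv2.resize(im[190:384,200:320,::-1],None,fx=3,fy=3,interpolation=cv2.INTER_CUBIC))
    im,d,i=shot('scene',tag+'s'); W=cloud(d,i); Z=W[...,2]; v,u=np.mgrid[:384,:512]
    m=(u>235)&(u<280)&(v>190)&(v<255)&(Z>.03)&(Z<.1)&(np.hypot(W[...,0]-.599,W[...,1]+.028)<.05); P=W[m]
    from scipy.optimize import least_squares
    f=lambda q:np.hypot(P[:,0]-q[0],P[:,1]-q[1])-.04
    r=least_squares(f,[.6,-.027],loss='soft_l1',f_scale=.001); print('cup outer fit scene',r.x.round(4),len(P))
    cv2.imwrite(f'pics/{tag}sc.png',cv2.resize(im[150:260,190:320,::-1],None,fx=4,fy=4,interpolation=cv2.INTER_CUBIC))
E
python3 - <<'E'
from h import *
topface('m10')
# same cup fit before contact
im,d,i=load('m8s'); W=cloud(d,i); Z=W[...,2]; v,u=np.mgrid[:384,:512]
from scipy.optimize import least_squares
for t in ('scene0','m5s','m8s','m9s'):
    im,d,i=load(t); W=cloud(d,i); Z=W[...,2]
    m=(u>235)&(u<280)&(v>190)&(v<255)&(Z>.03)&(Z<.1)&(np.hypot(W[...,0]-.599,W[...,1]+.028)<.05); P=W[m]
    f=lambda q:np.hypot(P[:,0]-q[0],P[:,1]-q[1])-.04
    print(t,least_squares(f,[.6,-.027],loss='soft_l1',f_scale=.001).x.round(4))
E
```

```text
12.025 [ 0.655  -0.0275  0.1468] 0.0111 [-0.89  0.21  5.16]
232 [  0.4 -33.7 -50.5] [ 0.6886 -0.0279  0.1973] [34 35 34]
236 [  0.4 -31.4 -49. ] [ 0.6863 -0.0279  0.1958] [43 41 44]
240 [  0.4 -26.1 -42. ] [ 0.6811 -0.0279  0.1888] [43 42 45]
246 [  0.4 -18.4 -32.7] [ 0.6734 -0.0279  0.1794] [82 79 80]
252 [  0.4  -6.  -15.8] [ 0.661  -0.0279  0.1626] [75 62 44]
255 [ 0.4  1.6 -5.6] [ 0.6533 -0.0279  0.1524] [74 59 42]
258 [ 0.3 11.3  7.7] [ 0.6436 -0.0279  0.139 ] [73 62 41]
261 [ 0.3 22.  22. ] [ 0.633  -0.0279  0.1248] [73 61 43]
270 [ 0.3 75.8 94.9] [ 0.5793 -0.0278  0.0518] [73 61 38]
cup outer fit scene [ 0.6001 -0.0287] 693
scene0 [ 0.6002 -0.0294]
m5s [ 0.6002 -0.0294]
m8s [ 0.6002 -0.0295]
m9s [ 0.6    -0.0287]
```

There is a contact force of about 5 N downwards and the cup hasn't moved. Now I'll ease the fingers to a loose cage and hold.

Request:
jog_arm --increments '[{"tx": 0, "ty": 0, "tz": -0.5, "twist": 0}, {"tx": 0, "ty": 0, "tz": -0.5, "twist": 0}, {"tx": 0, "ty": 0, "tz": -0.5, "twist": 0}]' --fingers 12 --newtons 3

```text
clock: 12.5
tcp_pos: [0.6543, -0.0274, 0.1464]
ee_rot: [[-0.0, -1.0, -0.001], [-1.0, 0.0, 0.0], [-0.0, 0.001, -1.0]]
contact_force: [0.1, 0.0, 0.0]
opening: 0.0117
```

```bash
python3 - <<'E'
from h import *
topface('m11')
E
```

```text
12.5 [ 0.6543 -0.0274  0.1464] 0.0117 [0.14 0.05 0.03]
232 [  0.4 -33.5 -50. ] [ 0.6878 -0.0279  0.1964] [15 14 19]
236 [  0.4 -32.7 -51.7] [ 0.687  -0.0279  0.198 ] [49 50 52]
240 [  0.4 -27.6 -44.9] [ 0.6819 -0.0279  0.1912] [36 37 39]
246 [  0.4 -19.2 -34.1] [ 0.6735 -0.0279  0.1804] [103 102 102]
252 [  0.4  -8.2 -19.8] [ 0.6625 -0.0278  0.1662] [76 64 47]
255 [ 0.4  0.6 -7.3] [ 0.6536 -0.0278  0.1537] [73 63 41]
258 [0.4 9.5 4.5] [ 0.6448 -0.0278  0.1418] [71 57 37]
261 [ 0.4 21.7 21.4] [ 0.6326 -0.0278  0.125 ] [73 60 42]
270 [  0.4  81.1 103.1] [ 0.5731 -0.0278  0.0433] [68 55 35]
cup outer fit scene [ 0.5999 -0.0286] 694
```

View pics/m11z.png

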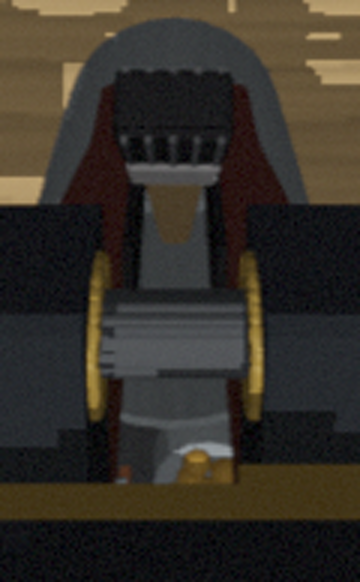

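View pics/m11sc.png

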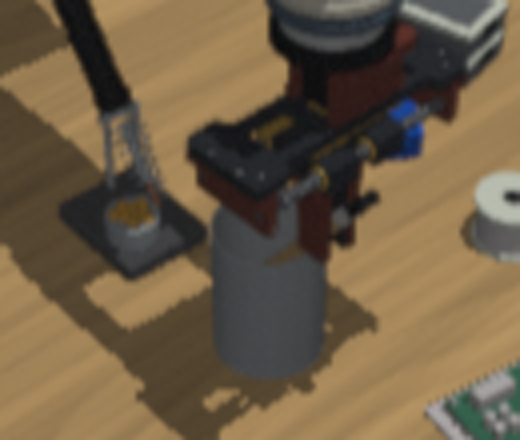

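The brush stayed put, resting on the cup wall and rim inside the loose fingers, with zero force. Now I'll lower and shift the cage slowly so the brush slides down under control to the floor corner.

Request:
jog_arm --increments '[{"tx": 0, "ty": 0.5, "tz": 1.5, "twist": 0}, {"tx": 0, "ty": 1.2, "tz": 3, "twist": 0}, {"tx": 0, "ty": 2.1, "tz": 4.4, "twist": 0}, {"tx": 0, "ty": 3.0, "tz": 5.7, "twist": 0}, {"tx": 0, "ty": 3.9, "tz": 6.9, "twist": 0}, {"tx": 0, "ty": 4.8, "tz": 8.1, "twist": 0}, {"tx": 0, "ty": 5.7, "tz": 9.2, "twist": 0}, {"tx": 0, "ty": 6.6, "tz": 10.2, "twist": 0}, {"tx": 0, "ty": 7.5, "tz": 11.2, "twist": 0}, {"tx": 0, "ty": 8.4, "tz": 12.1, "twist": 0}, {"tx": 0, "ty": 9.3, "tz": 12.9, "twist": 0}, {"tx": 0, "ty": 10.2, "tz": 13.5, "twist": 0}, {"tx": 0, "ty": 10.2, "tz": 13.5, "twist": 0}]'

```text
clock: 14.22
tcp_pos: [0.6441, -0.0275, 0.1331]
ee_rot: [[-0.0, -1.0, -0.0], [-1.0, 0.0, 0.0], [-0.0, 0.0, -1.0]]
contact_force: [-0.5, 0.1, -0.3]
opening: 0.0125
```

```bash
python3 - <<'E'
from h import *
topface('m12')
E
```

```text
14.225 [ 0.6441 -0.0275  0.1331] 0.0125 [-0.49  0.1  -0.28]
232 [  0.4 -35.9 -55.1] [ 0.6801 -0.0279  0.1882] [28 31 34]
236 [  0.4 -34.9 -56.2] [ 0.6791 -0.0279  0.1893] [27 27 27]
240 [  0.4 -33.6 -56.6] [ 0.6777 -0.0279  0.1897] [29 30 28]
246 [  0.4 -32.1 -58.2] [ 0.6763 -0.0279  0.1913] [33 37 36]
252 [  0.4 -28.2 -55.3] [ 0.6723 -0.0279  0.1884] [29 30 32]
255 [nan nan nan] [nan nan nan] [104 102 103]
258 [  0.4  -5.3 -20.6] [ 0.6495 -0.0278  0.1537] [73 62 47]
261 [ 0.4 45.5 61. ] [ 0.5987 -0.0278  0.0721] [71 59 40]
270 [  0.3  81.7 104. ] [ 0.5625 -0.0278  0.0291] [59 58 63]
cup outer fit scene [ 0.5998 -0.0286] 634
```

View pics/m12z.png

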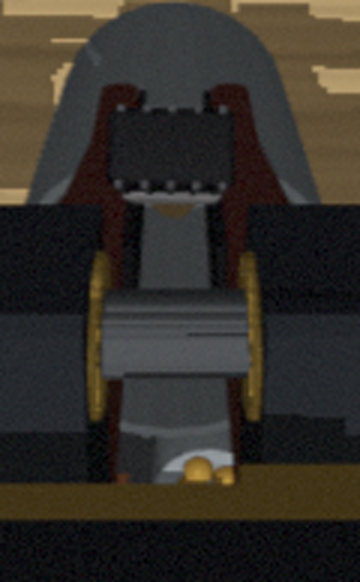

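The brush is now at 58°, with its head tip at about (0.677, 0.190), which matches the computed rest pose with the foot on the floor. The cup hasn't shifted. I'll open the fingers and withdraw straight up.

Request:
jog_arm --increments '[{"tx": 0, "ty": 0, "tz": 0, "twist": 0}, {"tx": 0, "ty": 0, "tz": 0, "twist": 0}, {"tx": 0, "ty": 0, "tz": 0, "twist": 0}, {"tx": 0, "ty": 0, "tz": 0, "twist": 0}, {"tx": 0, "ty": 0, "tz": -3, "twist": 0}, {"tx": 0, "ty": 0, "tz": -15, "twist": 0}, {"tx": 0, "ty": 0, "tz": -40, "twist": 0}, {"tx": 0, "ty": 0, "tz": -75, "twist": 0}, {"tx": 0, "ty": 0, "tz": -110, "twist": 0}, {"tx": 0, "ty": 0, "tz": -130, "twist": 0}, {"tx": 0, "ty": 0, "tz": -136, "twist": 0}]' --fingers 36 --newtons 10

```text
clock: 15.7
tcp_pos: [0.6448, -0.0275, 0.2708]
ee_rot: [[-0.0, -1.0, 0.002], [-1.0, 0.0, -0.0], [0.0, -0.002, -1.0]]
contact_force: [-0.7, 0.9, -0.7]
opening: 0.0361
```

```bash
python3 - <<'E'
from h import *
topface('m13')
im,d,i=load('m13s')
E
```

```text
15.7 [ 0.6448 -0.0275  0.2708] 0.0361 [-0.65  0.9  -0.74]
232 [  0.4  82.9 195.7] [ 0.5623 -0.0279  0.0749] [62 64 66]
236 [  0.4  82.8 183.5] [ 0.5624 -0.0279  0.0871] [57 61 64]
240 [  0.4  83.3 173.3] [ 0.5619 -0.0279  0.0973] [57 58 61]
246 [  0.4  84.9 160.7] [ 0.5603 -0.0279  0.1099] [87 90 91]
252 [  0.4 151.8 265.5] [ 0.4935 -0.0279  0.0049] [91 77 54]
255 [  0.4 152.  256.2] [ 0.4934 -0.0279  0.0142] [40 39 42]
258 [  0.4 154.7 251.5] [ 0.4907 -0.0279  0.0189] [72 75 78]
261 [  0.4 159.7 250.9] [ 0.4856 -0.0279  0.0195] [74 76 77]
270 [  0.4 164.8 233.4] [ 0.4805 -0.0279  0.037 ] [84 87 89]
cup outer fit scene [ 0.6002 -0.029 ] 814
```

View pics/m13sc.png

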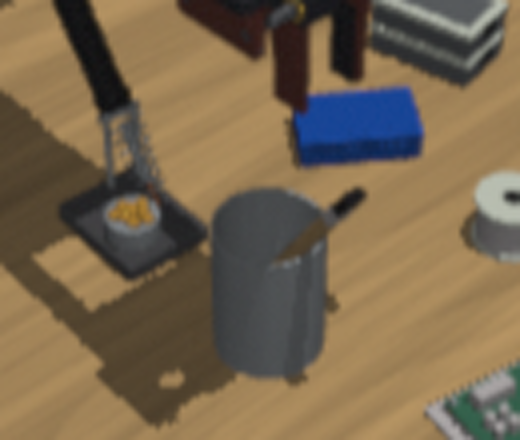

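View pics/m13w.png

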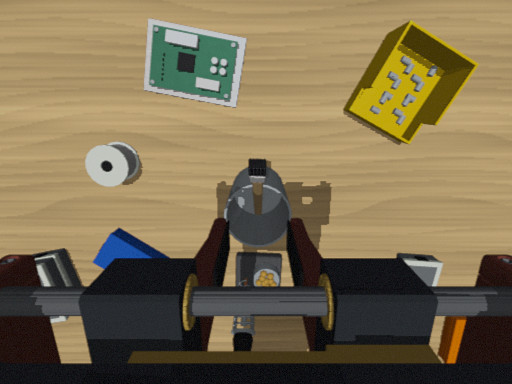

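The brush leans on the +x side of the rim, pointing straight away from the iron (head at (257,168) in the wrist view, cup mouth at (257,205)), and the cup hasn't moved. Now the box: I'll move to a viewing pose above it.

Request:
jog_arm --increments '[{"tx": 8, "ty": 5, "tz": 0, "twist": 0}, {"tx": 40, "ty": 27, "tz": 0, "twist": 0}, {"tx": 85, "ty": 58, "tz": 0, "twist": 0}, {"tx": 130, "ty": 89, "tz": 0, "twist": 0}, {"tx": 175, "ty": 120, "tz": 3, "twist": 0}, {"tx": 215, "ty": 148, "tz": 6, "twist": 0}, {"tx": 245, "ty": 168, "tz": 9, "twist": 0}, {"tx": 254, "ty": 175, "tz": 10, "twist": 0}, {"tx": 254, "ty": 175, "tz": 10, "twist": 0}]' --fingers 87.5

```text
clock: 16.92
tcp_pos: [0.4686, -0.2815, 0.2585]
ee_rot: [[-0.002, -1.0, -0.001], [-1.0, 0.002, 0.001], [-0.001, 0.001, -1.0]]
contact_force: [0.6, 0.9, -0.3]
opening: 0.0876
```

```bash
cat >> h.py <<'E'
def boxfit(tag,px,zlo,zhi):
    im,d,i=load(tag); W=cloud(d,i); Z=W[...,2]; v,u=np.mgrid[:384,:512]
    m=(u>px[0])&(u<px[2])&(v>px[1])&(v<px[3])&(Z>zlo)&(Z<zhi)
    n,lab,st,_=cv2.connectedComponentsWithStats(m.astype(np.uint8)); k=1+np.argmax(st[1:,4]); print('px',st[k])
    P=W[lab==k]; r=cv2.minAreaRect(P[:,:2].astype(np.float32)*1000); print(len(P),r,np.median(P[:,2]))
    print(cv2.boxPoints(r).round(1).tolist())
E
python3 - <<'E'
from h import *
s=telemetry.observe(); print(s['clock'],s['tcp_pos'].round(4),s['opening'])
shot('wrist','w14'); boxfit('w14',(120,60,400,280),.022,.034)
E
```

```text
16.925 [ 0.4686 -0.2815  0.2585] 0.0875824202990825
px [ 235  147   50   73 3089]
3089 ((441.1255187988281, -282.7589416503906), (62.0446662902832, 101.36328125), 85.53726196289062) 0.028478806169484727
[[388.20001220703125, -309.70001220703125], [489.20001220703125, -317.6000061035156], [494.1000061035156, -255.8000030517578], [393.0, -247.89999389648438]]
```

View pics/w14.png

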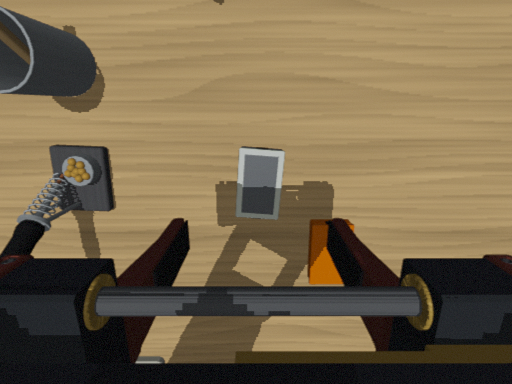

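The box centre is (0.4411, -0.2828) with its long axis at -4.5°. In the view it is at (260,183), clear of the orange box at (325,252). I'll descend and grip across its 62 mm side.

Request:
jog_arm --increments '[{"tx": 0, "ty": 5, "tz": 8, "twist": 0.02}, {"tx": 1, "ty": 14, "tz": 40, "twist": 0.05}, {"tx": 1.3, "ty": 24, "tz": 85, "twist": 0.076}, {"tx": 1.3, "ty": 27.5, "tz": 130, "twist": 0.076}, {"tx": 1.3, "ty": 27.5, "tz": 172, "twist": 0.076}, {"tx": 1.3, "ty": 27.5, "tz": 205, "twist": 0.076}, {"tx": 1.3, "ty": 27.5, "tz": 226, "twist": 0.076}, {"tx": 1.3, "ty": 27.5, "tz": 235, "twist": 0.076}, {"tx": 1.3, "ty": 27.5, "tz": 237.5, "twist": 0.076}, {"tx": 1.3, "ty": 27.5, "tz": 237.5, "twist": 0.076}]'

```text
clock: 18.23
tcp_pos: [0.4422, -0.2828, 0.0222]
ee_rot: [[-0.076, -0.997, 0.001], [-0.997, 0.076, -0.001], [0.0, -0.001, -1.0]]
contact_force: [0.6, -0.7, 0.0]
opening: 0.0877
```

Request:
jog_arm --increments '[{"tx": 0, "ty": 0, "tz": 0, "twist": 0}, {"tx": 0, "ty": 0, "tz": 0, "twist": 0}, {"tx": 0, "ty": 0, "tz": 0, "twist": 0}, {"tx": 0, "ty": 0, "tz": 0, "twist": 0}, {"tx": 0, "ty": 0, "tz": 0, "twist": 0}, {"tx": 0, "ty": 0, "tz": 0, "twist": 0}]' --fingers 50 --newtons 15

```text
clock: 18.98
tcp_pos: [0.4419, -0.2829, 0.022]
ee_rot: [[-0.076, -0.997, 0.0], [-0.997, 0.076, -0.0], [0.0, -0.0, -1.0]]
contact_force: [-0.4, -0.4, 4.9]
opening: 0.0616
```

The box is gripped at 61.6 mm. I'll lift it high over the iron and stop short of the pile to look at it.

Request:
jog_arm --increments '[{"tx": 0, "ty": 0, "tz": -4, "twist": 0}, {"tx": 0, "ty": 0, "tz": -25, "twist": 0}, {"tx": 0, "ty": 0, "tz": -65, "twist": 0}, {"tx": 0, "ty": 0, "tz": -115, "twist": 0}, {"tx": 0, "ty": 0, "tz": -165, "twist": 0}, {"tx": -6, "ty": 2, "tz": -212, "twist": 0}, {"tx": -28, "ty": 7, "tz": -250, "twist": -0.01}, {"tx": -68, "ty": 16, "tz": -272, "twist": -0.03}, {"tx": -118, "ty": 28, "tz": -278, "twist": -0.05}, {"tx": -174, "ty": 41, "tz": -278, "twist": -0.07}, {"tx": -230, "ty": 54, "tz": -278, "twist": -0.1}, {"tx": -286, "ty": 67, "tz": -278, "twist": -0.13}, {"tx": -342, "ty": 80, "tz": -278, "twist": -0.16}, {"tx": -398, "ty": 93, "tz": -278, "twist": -0.19}, {"tx": -454, "ty": 107, "tz": -278, "twist": -0.21}, {"tx": -506, "ty": 119, "tz": -278, "twist": -0.23}, {"tx": -548, "ty": 129, "tz": -278, "twist": -0.244}, {"tx": -574, "ty": 135, "tz": -278, "twist": -0.244}, {"tx": -584, "ty": 137, "tz": -278, "twist": -0.244}, {"tx": -584, "ty": 137, "tz": -278, "twist": -0.244}]'

```text
clock: 21.48
tcp_pos: [0.3494, 0.3098, 0.2994]
ee_rot: [[0.168, -0.986, -0.0], [-0.986, -0.168, -0.001], [0.001, 0.001, -1.0]]
contact_force: [-0.4, -0.3, -0.9]
opening: 0.0618
```

```bash
python3 - <<'E'
from h import *
s=telemetry.observe(); print(s['clock'],s['tcp_pos'].round(4),s['opening'],s['ee_rot'].round(4).tolist(),s['joint_positions'].round(1))
shot('wrist','w15'); boxfit('w15',(120,0,400,280),.050,.063)
E
```

```text
21.475 [0.3494 0.3098 0.2994] 0.06182690583341476 [[0.1677, -0.9858, -0.0005], [-0.9858, -0.1677, -0.0006], [0.0006, 0.0006, -1.0]] [ 40.1   6.5 109.2  -0.   64.4 120.5]
px [ 245   49   49   82 3783]
3783 ((447.0075378417969, 310.00628662109375), (101.255126953125, 62.09467315673828), 10.934581756591797) 0.056455436543882576
[[391.3999938964844, 330.8999938964844], [403.20001220703125, 269.8999938964844], [502.6000061035156, 289.1000061035156], [490.79998779296875, 350.1000061035156]]
```

View pics/w15.png

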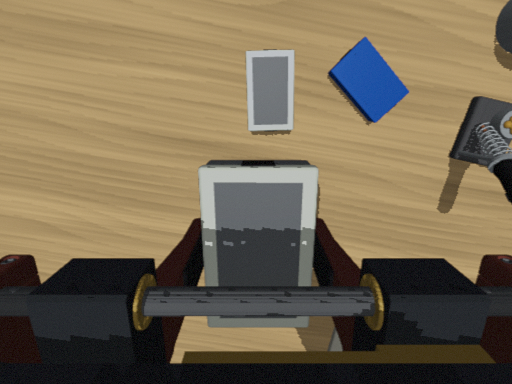

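In the wrist view the white pile is at (270,90) with a lid height of 56.5 mm, the blue look-alike is at (368,80), and the held box is at (258,235). I'll measure the held box in the same picture.

```bash
python3 - <<'E'
from h import *
s=telemetry.observe()
im,d,i=load('w15'); W=cloud(d,i); L=(W-s['tcp_pos'])@s['ee_rot']*1000
v,u=np.mgrid[:384,:512]
reg=(u>190)&(u<325)&(v>160)&(v<250)
print('lid z tool',np.median(L[...,2][(u>225)&(u<290)&(v>190)&(v<230)]))
m=reg&(abs(L[...,2]-np.median(L[...,2][(u>225)&(u<290)&(v>190)&(v<230)]))<3)
P=L[m]; print(len(P),P[:,0].min(),P[:,0].max(),P[:,1].min(),P[:,1].max())
hull=cv2.convexHull(P[:,:2].astype(np.float32)); 
# edges per row
xs=[];
for y in range(-48,-10,4):
    k=(P[:,1]>y)&(P[:,1]<y+4)
    if k.sum(): print(y+2,P[k,0].min().round(2),P[k,0].max().round(2))
for x in range(-28,29,8):
    k=(P[:,0]>x)&(P[:,0]<x+4); print('front',x+2,P[k,1].min().round(2))
m=(u>200)&(u<320)&(v>300)&(v<330)&(abs(L[...,2]+5)<4); print('back',m.sum(), L[m][:,1].max() if m.any() else None)
E
```

```text
lid z tool nanTraceback (most recent call last):
  File "<stdin>", line 8, in <module>
    return umr_minimum(a, axis, None, out, keepdims, initial, where)
ValueError: zero-size array to reduction operation minimum which has no identity
```

The lid is too close to the camera for depth readings, so I'll use pixel edges intersected with the lid plane as a cross-check.

```bash
python3 - <<'E'
from h import *
s=telemetry.observe()
im,d,i=load('w15'); f=192/np.tan(np.radians(float(i['vfov']))/2)
def ray(u,v,z):
    r=i['attitude']@np.array([(u-i['cx'])/f,(v-i['cy'])/f,1]); p=i['position']+r*(z-i['position'][2])/r[2]
    return ((p-s['tcp_pos'])@s['ee_rot']*1000).round(1), p.round(4)
g=im.astype(int).sum(2)
for v in (172,180,190,200,210):
    row=g[v]; gr=np.diff(row); 
    l=190+np.argmax(np.abs(gr[190:212])); r_=305+np.argmax(np.abs(gr[305:325])); print(v,l+1,r_+1,ray(l+.5,v,s['tcp_pos'][2]+.006)[0],ray(r_+.5,v,s['tcp_pos'][2]+.006)[0])
cv2.imwrite('pics/w15c.png',cv2.resize(im[150:250,185:330,::-1],None,fx=5,fy=5,interpolation=cv2.INTER_NEAREST))
for u in (215,235,285,305):
    col=g[150:180,u]; print(u,col.tolist())
for u in (212,250,300):
    print(u,g[310:345,u].tolist())
E
```

```text
172 198 318 [-30.9 -46.   -6. ] [ 30.2 -46.   -6. ]
180 199 317 [-30.6 -41.8  -6. ] [ 30.  -41.8  -6. ]
190 199 320 [-31.  -36.5  -6. ] [ 31.9 -36.4  -6. ]
200 200 316 [-30.8 -31.   -6. ] [ 30.1 -31.   -6. ]
210 201 316 [-30.6 -25.4  -6. ] [ 30.4 -25.4  -6. ]
215 [383, 403, 398, 393, 397, 404, 402, 399, 405, 348, 185, 136, 143, 150, 189, 300, 359, 432, 539, 556, 565, 568, 568, 566, 570, 568, 570, 565, 568, 567]
235 [388, 399, 390, 386, 397, 401, 392, 368, 379, 340, 195, 143, 142, 145, 177, 296, 342, 343, 535, 554, 566, 569, 570, 568, 571, 569, 570, 570, 570, 568]
285 [436, 427, 417, 416, 415, 419, 420, 411, 399, 341, 184, 134, 144, 150, 182, 284, 334, 457, 545, 554, 565, 571, 567, 573, 566, 568, 567, 568, 567, 570]
305 [439, 423, 432, 444, 445, 426, 426, 420, 425, 422, 231, 137, 140, 152, 186, 283, 332, 449, 538, 553, 565, 570, 567, 566, 570, 567, 568, 565, 571, 565]
212 [263, 251, 235, 242, 242, 199, 307, 344, 332, 346, 342, 341, 345, 335, 338, 340, 324, 359, 415, 419, 419, 421, 424, 423, 398, 400, 413, 422, 426, 418, 427, 435, 412, 409, 426]
250 [256, 260, 244, 247, 236, 131, 148, 175, 292, 334, 335, 336, 332, 339, 341, 341, 337, 368, 424, 421, 412, 421, 427, 423, 421, 429, 408, 414, 422, 412, 396, 400, 404, 414, 418]
300 [258, 250, 246, 243, 238, 161, 287, 335, 339, 338, 343, 332, 339, 339, 343, 331, 337, 259, 227, 235, 248, 250, 236, 240, 247, 256, 251, 250, 332, 426, 433, 430, 433, 422, 423]
```

View pics/w15c.png

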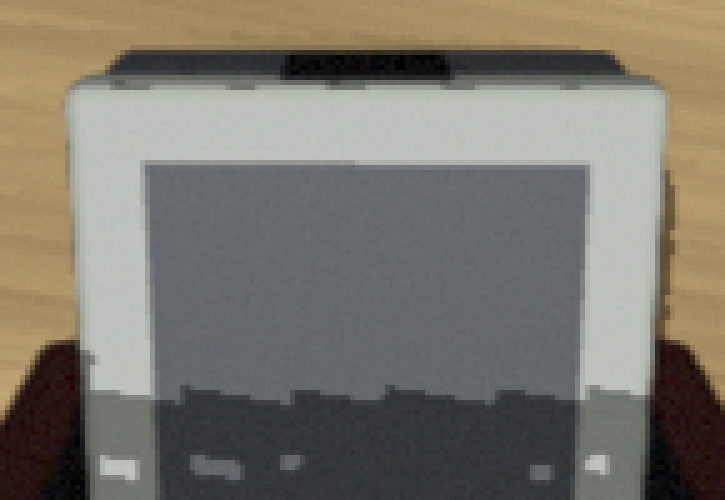

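The cross-checks agree: the box is centred in the jaws and about +1 mm along tool y. I'll move over the pile with a 1.3° correction and stop about 17 mm above it.

Request:
jog_arm --increments '[{"tx": 1, "ty": -6, "tz": 2, "twist": -0.005}, {"tx": 4, "ty": -24, "tz": 10, "twist": -0.012}, {"tx": 8, "ty": -50, "tz": 28, "twist": -0.022}, {"tx": 13, "ty": -76, "tz": 55, "twist": -0.022}, {"tx": 15.5, "ty": -92, "tz": 90, "twist": -0.022}, {"tx": 16.2, "ty": -97.4, "tz": 128, "twist": -0.022}, {"tx": 16.2, "ty": -97.4, "tz": 162, "twist": -0.022}, {"tx": 16.2, "ty": -97.4, "tz": 187, "twist": -0.022}, {"tx": 16.2, "ty": -97.4, "tz": 200, "twist": -0.022}, {"tx": 16.2, "ty": -97.4, "tz": 204, "twist": -0.022}, {"tx": 16.2, "ty": -97.4, "tz": 204, "twist": -0.022}, {"tx": 16.2, "ty": -97.4, "tz": 204, "twist": -0.022}]'

```text
clock: 23.02
tcp_pos: [0.449, 0.3107, 0.0966]
ee_rot: [[0.189, -0.982, 0.002], [-0.982, -0.189, 0.001], [-0.001, -0.002, -1.0]]
contact_force: [0.2, 0.0, -1.2]
opening: 0.0613
```

```bash
python3 - <<'E'
from h import *
for k in range(3):
    s=telemetry.observe(); print(s['clock'],s['tcp_pos'].round(4),s['opening'].round(4),s['contact_force'].round(2),np.degrees(np.arctan2(-s['ee_rot'][1,1],-s['ee_rot'][0,1])).round(2))
    im,d,i=shot(('wrist','scene','top')[k],f'w16_{k}')
a=load('w16_0')[0][:,:,::-1]; b=load('w16_1')[0][120:190,260:350,::-1]
cv2.imwrite('pics/w16.png',np.hstack([cv2.resize(a,(400,300)),cv2.resize(b,(386,300),interpolation=cv2.INTER_CUBIC)]))
E
```

```text
Traceback (most recent call last):
AttributeError: 'float' object has no attribute 'round'
```

```bash
python3 - <<'E'
from h import *
for k in range(3):
    s=telemetry.observe(); print(s['clock'],s['tcp_pos'].round(4),s['contact_force'].round(2),np.degrees(np.arctan2(-s['ee_rot'][1,1],-s['ee_rot'][0,1])).round(2))
    im,d,i=shot(('wrist','scene','top')[k],f'w16_{k}')
a=load('w16_0')[0][:,:,::-1]; b=load('w16_1')[0][120:190,260:350,::-1]
cv2.imwrite('pics/w16.png',np.hstack([cv2.resize(a,(400,300)),cv2.resize(b,(386,300),interpolation=cv2.INTER_CUBIC)]))
E
```

```text
23.025 [0.449  0.3107 0.0966] [ 0.21  0.02 -1.2 ] 10.88
23.075 [0.4489 0.3107 0.0966] [ 0.26 -0.15 -1.14] 10.88
23.125 [0.4488 0.3106 0.0965] [-0.66  0.54 -1.15] 10.88
```

View pics/w16.png

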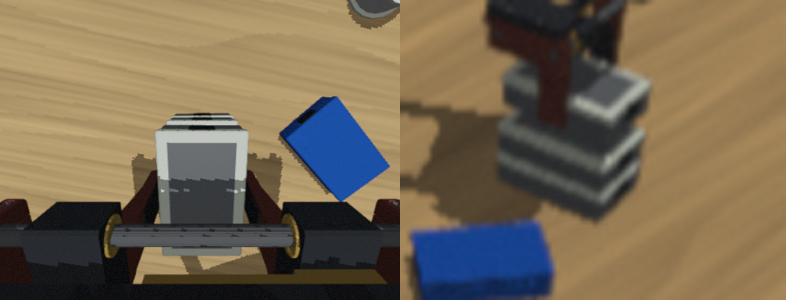

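The box hovers squarely about 18 mm above the pile (held box at (203,190), the two lower boxes aligned behind it). Now the slow final descent.

Request:
jog_arm --increments '[{"tx": 0.2, "ty": 0.5, "tz": 3, "twist": 0}, {"tx": 0.2, "ty": 0.5, "tz": 7, "twist": 0}, {"tx": 0.2, "ty": 0.5, "tz": 11, "twist": 0}, {"tx": 0.2, "ty": 0.5, "tz": 14, "twist": 0}, {"tx": 0.2, "ty": 0.5, "tz": 16, "twist": 0}, {"tx": 0.2, "ty": 0.5, "tz": 17, "twist": 0}, {"tx": 0.2, "ty": 0.5, "tz": 17.5, "twist": 0}, {"tx": 0.2, "ty": 0.5, "tz": 18, "twist": 0}, {"tx": 0.2, "ty": 0.5, "tz": 18, "twist": 0}]'

```text
clock: 24.3
tcp_pos: [0.4479, 0.31, 0.078]
ee_rot: [[0.189, -0.982, 0.0], [-0.982, -0.189, 0.0], [-0.0, -0.0, -1.0]]
contact_force: [-1.7, -0.2, 4.2]
opening: 0.0616
```

Contact at about 5 N with TCP z = 0.078, exactly as predicted. I'll release and withdraw upward.

Request:
jog_arm --increments '[{"tx": 0, "ty": 0, "tz": 0, "twist": 0}, {"tx": 0, "ty": 0, "tz": 0, "twist": 0}, {"tx": 0, "ty": 0, "tz": 0, "twist": 0}, {"tx": 0, "ty": 0, "tz": 0, "twist": 0}, {"tx": 0, "ty": 0, "tz": -4, "twist": 0}, {"tx": 0, "ty": 0, "tz": -20, "twist": 0}, {"tx": 0, "ty": 0, "tz": -55, "twist": 0}, {"tx": 0, "ty": 0, "tz": -100, "twist": 0}, {"tx": 0, "ty": 20, "tz": -150, "twist": 0}, {"tx": 0, "ty": 45, "tz": -190, "twist": 0}, {"tx": 0, "ty": 65, "tz": -215, "twist": 0}, {"tx": 0, "ty": 75, "tz": -222, "twist": 0}, {"tx": 0, "ty": 75, "tz": -222, "twist": 0}]' --fingers 84

```text
clock: 25.92
tcp_pos: [0.374, 0.2958, 0.3001]
ee_rot: [[0.189, -0.982, 0.001], [-0.982, -0.189, 0.001], [-0.0, -0.001, -1.0]]
contact_force: [0.7, -0.1, 0.3]
opening: 0.0838
```

```bash
python3 - <<'E'
from h import *
s=telemetry.observe(); print(s['clock'],s['tcp_pos'].round(4),s['contact_force'].round(2))
shot('wrist','w17'); shot('scene','s17'); shot('top','t17')
boxfit('w17',(120,0,400,250),.078,.092)
from scipy.optimize import least_squares
v,u=np.mgrid[:384,:512]
for t in ('scene0','s17'):
    im,d,i=load(t); W=cloud(d,i); Z=W[...,2]
    m=(u>235)&(u<280)&(v>190)&(v<255)&(Z>.03)&(Z<.1)&(np.hypot(W[...,0]-.599,W[...,1]+.028)<.05); P=W[m]
    f=lambda q:np.hypot(P[:,0]-q[0],P[:,1]-q[1])-.04
    print(t,'cup',least_squares(f,[.6,-.027],loss='soft_l1',f_scale=.001).x.round(4))
    if t=='s17':
        m=(np.hypot(W[...,0]-.63,W[...,1]+.028)<.08)&(Z>.12)&(Z<.22); P=W[m]; k=np.argmax(P[:,2]); print('brush top',P[k],len(P)); print(np.median(P[P[:,2]>.17],0),np.median(P[(P[:,2]<.14)],0))
a=load('w17')[0][:,:,::-1]; b=load('s17')[0][110:290,60:360,::-1]
cv2.imwrite('pics/w17.png',np.hstack([cv2.resize(a,(360,270)),cv2.resize(b,(440,270),interpolation=cv2.INTER_CUBIC)]))
# change check
d0=cv2.absdiff(load('scene0')[0],load('s17')[0]).max(2); cv2.imwrite('pics/diff.png',d0)
E
```

```text
25.925 [0.374  0.2958 0.3001] [ 0.7  -0.09  0.28]
px [ 232   65   52   85 4174]
4174 ((447.3595275878906, 309.89593505859375), (100.6678466796875, 62.10061264038086), 10.895936965942383) 0.08444534995614036
[[392.1000061035156, 330.8999938964844], [403.79998779296875, 269.8999938964844], [502.70001220703125, 288.8999938964844], [490.8999938964844, 349.8999938964844]]
scene0 cup [ 0.6002 -0.0294]
s17 cup [ 0.6002 -0.029 ]
brush top [ 0.67941793 -0.03766123  0.19038828] 91
[ 0.67607979 -0.03357502  0.18547775] [ 0.64397727 -0.03305174  0.13029776]
```

View pics/w17.png

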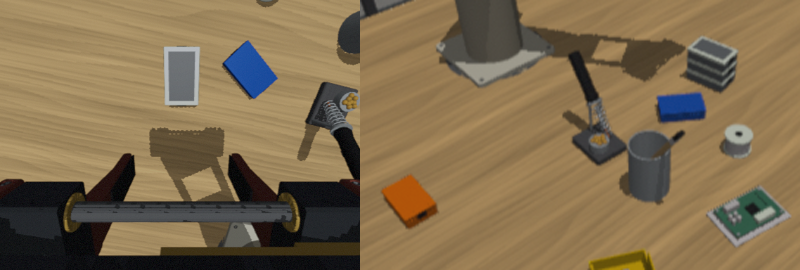

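View pics/diff.png

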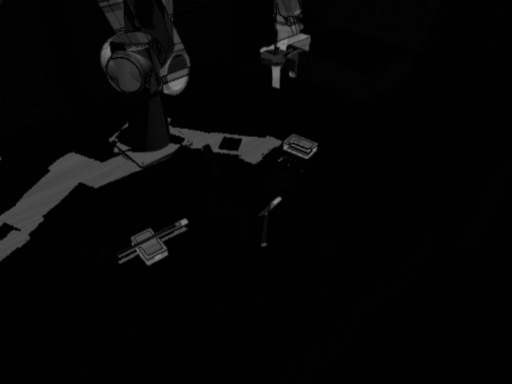

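Everything checks out. The third box is at (0.4474, 0.3099) at 10.9°, against (0.4470, 0.3100) at 10.9° for the pile before. The difference image shows only the brush, the box and the arm with its shadow changed. Handing in.

```bash
python3 -c "
from h import *
print(ctrl.sign_off())"
```

```text
the job is handed in; nothing more can be done
None
```

The brush is in the tool cup, bristles up, leaning straight away from the iron, and the third box sits squarely on the two stacked boxes. I handed the job in at about 26 s of the 72 s allowed; no verdict was reported.

**Brush:** I lifted it off the box and made its handle swing down with a few short vertical shakes. The ferrule then caught on the finger pads at about 54°, short of the roughly 58° it needed to rest at. So I let it touch the cup wall and rim (about 5 N), eased the fingers to a loose cage, and guided it down to the floor corner before letting go. It ended at about 58°, with its lean within about 1° of straight away from the iron. In the scene camera the cup had moved by less than 0.5 mm.

**Box:** I set it down at about 5 N. Its lid is 84 mm above the table, and it sits within 0.5 mm and 0.1° of where the pile's top box was measured. I couldn't see the pile's own lid after placing.

**Checks that failed or disagreed:**
- The first move call was refused for missing keys, and the next two shakes did nothing.
- One brush-line fit picked up points from the cup and was redone.
- The wrist and scene cameras differ by about 2 mm on the cup's position, which is within their calibration.
- Comparing pictures from before and after showed no change to the bystanders or look-alikes.

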